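Gauge the test blocks and make up the steriliser's reference load

ROBOT

A 7-joint arm with a two-finger parallel gripper is mounted at the origin on the work surface. World frame = base frame: x ahead of the robot, y to its left, z up, the work surface at z = 0. Lengths are in mm, angles in rad, forces in N, time in s.
With the tool pointing down it reaches from about 400 to 925 mm from the base axis. Payload 5.6 kg.
Tool frame: the origin (TCP) lies at the very end of the fingers, on their centre line; the grasp point (between the pads) lies 19 mm behind it; z points along the fingers, y is the line along which they close (so a half turn about z gives the same grasp; the last joint's range is limited). The gripper opens to 85 mm and grips with 20 to 120 N. Pads are 22 mm wide; open, the fingers measure 114 mm over their backs; the gripper's body (76 mm by 85 mm) begins 54 mm behind the grasp point. The pads swing forward as they close: fully open they stand 13 mm farther back than shut.
Start: joints at [-1.333, 0.468, -0.012, 1.603, 0.006, 1.071, -0.056], TCP at [180.172, 624.537, 231.29] pointing down, gripper open.
Joint ranges: [-2.53, 2.53], [-0.31, 2.02], [-1.57, 1.55], [0.28, 2.44], [-1.29, 4.43], [0.15, 1.84], [-2.92, 2.92]. Speed limits (rad/s): [2.57, 2.57, 3.14, 3.14, 3.14, 3.14, 3.14].

INTERFACE

Orientations are given as a unit quaternion [x, y, z, w].
In Python, from bench import observe, viewer, bot gives the robot as it stands.
- The arm moves only by the tool jog_arm, never from a script. Its argument "steps" is a list of rows, each a list of 7 numbers: the turn, a rotation vector about the tool's x, y, z in degrees, then the shift along the tool's x, y, z in mm, then the closure, from -1 (fully open) to 1 (shut). A call has 1 to 20 rows; each row shifts and turns the commanded pose from where the row before left it, along the tool's axes as they then stand; what a row does not reach is not made up. A row lasts 1/12 s, in which the tool goes at most 41.7 mm and 7.16 degrees, less where a joint would pass 70% of its speed; a pose out of reach is approached as far as the arm can. A call with a gripper value outside its range is refused whole. The fingers move at their own pace and stop on an object; "squeeze" is the grip in N (left out, the last holds). Time passes only in rows, so rows that do not move let the fingers close. It gives the time, the measured TCP pose, the force, the opening and the grip force at its end, in the units of the state.
- observe(): the state, without advancing time (a new reading comes with each control period).
- viewer.camera(name): name is "scene" or "top" or "wrist"; returns the picture (480x640x3 uint8, red, green, blue); there is no depth.
- viewer.camera_model(name): a dict with "fovy" (degrees; the focal length in pixels is half the picture's height over the tangent of half this angle, whatever the lens; pixels are square), "cx", "cy" (the principal point, pixels), "R" (3x3) and "t" (3): a world point X has camera coordinates R X + t. Camera axes: x right, y down, z forward; pixel columns grow to the right and rows downward; lengths in mm; the calibration is good to about 2 mm. The wrist camera is an equidistant fisheye: a pixel r from the principal point sees the ray r / f radians off the axis. A picture is of the moment at which its call begins: read the wrist's pose just before it. camera_model takes no time and is no camera call; for the wrist camera it gives the pose at the moment of the call.
- bot.finish_job(): hands the job in; it is judged then, once.
The state is a dict: "t": time; "joints": joint angles; "qd": joint speeds; "tau": joint torques, N m; "position": TCP position; "tcp_rot": TCP orientation; "force": force on the tool from outside, world axes, zero at the start; "moment": the same for the moment, N m; "gripper_width": finger opening in mm; "grip_force": force on a finger pad.
Only numpy, scipy, OpenCV 4.12 (cv2) and the standard library are available. Lean on these libraries where they do the work, as an engineer would, in place of code of your own. Each camera call takes 0.05 s, during which the arm holds its last target. There are 200 camera calls.

TASK

Make up the steriliser's reference load: take the depth gauge and, working along the row from the robot's left to its right, press it into the groove of each aluminium block until its base sits flat, hold it a moment and read the depth, then stand the gauge upright back on its rest. Blocks with a groove deeper than 11 mm go into the white reject tray, the others onto the pan of the sprung scale; then add bolts to the pan until its pointer stands between the two black marks. Leave the forceps alone; bolts not needed may stay where they are.

Things in the scene. Friction and masses are not known exactly. Their poses are not given: they have to be found in the camera images.
- gauge: hand depth gauge: steel base plate 54 (x) x 30 (y) x 8 mm, on it a black column 24 x 24 mm rising to 78 mm above the base's underside. A sprung probe pin, 5 mm diameter, sticks 20 mm out below the base centre. Origin: centre of the base's underside, z up along the column. Mass 0.17 kg. Grip the column across y, about 50 mm above the base's underside. It starts standing on the gauge rest. Set on a block it does not sink by its own weight: press down with some 5 N beyond it.
- probe (a joint): how far the gauge's probe pin is pushed up into the gauge, m: 0 = free (20 mm protruding), 0.020 = flush with the base. With the base flat on a block and the pin on the groove floor, groove depth = 0.020 - this value. The spring pushes it out with 1.5 N at 0 to 4.5 N at 0.020. A pointer flag at the column's +x face moves with it; flag below the black line on the white strip = deeper than 11 mm.
- probe_tip (a point): the lower end of the probe pin
- rest: grey gauge rest, fixed, 70 (x) x 60 (y) x 30 mm high: two bars along y with a 22 mm gap between them. The gauge stands on the bars with its probe in the gap, its x along the rest's x (gauge origin 30 mm above the table). Origin: centre of the underside.
- pan (a joint): how far the scale's pan is pressed down, m: 0 empty, about 0.0061 per 0.1 kg (spring 160 N/m), stop at 0.060. The pointer is between the two black marks from 0.027 to 0.039.
- pan_top (a point): centre of the pan's upper surface (moves down with the load; 120 mm above the table when empty). The steel pan measures 200 (x) x 160 mm (y) outside, with a rim 8 mm high and 3 mm thick; x and y along its sides.
- scale: white sprung scale, fixed: base 180 x 140 x 45 mm, the pan over it; at its +x side, 121 mm from the centre, a white post 34 mm wide and 140 mm high with two black marks (84 and 96 mm above the table), past which the pan's pointer moves. Origin: centre of the underside. The scale and the reject tray may swap sides.
- tray: reject tray: white plastic tray, fixed, 200 (x) x 160 (y) x 25 mm high, walls 4 mm, floor 4 mm thick. Origin: centre of the underside.
- pad: black rubber pad, fixed, 60 x 320 x 4 mm, on which the bolts stand in a row along its y. Origin: centre of the underside.
- forceps: bystander: steel forceps 150 mm long, 6 mm thick, lying beyond the bolts; leave alone
- block_left_p: aluminium test block, 56 (x) x 34 (y) x 28 mm high, about 0.12 kg (hidden, varies). In its top face is one closed-ended groove 34 long (x) x 10 mm wide (y), centred, of unknown depth between 6 and 16 mm. Origin: centre of the underside, z up. Stands on the table in the left (greatest y) place of the row. Of the two candidates for this place one is present (None = absent).
- block_left_q: aluminium test block, 56 (x) x 34 (y) x 28 mm high, about 0.12 kg (hidden, varies). In its top face is one closed-ended groove 34 long (x) x 10 mm wide (y), centred, of unknown depth between 6 and 16 mm. Origin: centre of the underside, z up. Stands on the table in the left (greatest y) place of the row. Of the two candidates for this place one is present (None = absent).
- block_mid_p: aluminium test block, 56 (x) x 34 (y) x 28 mm high, about 0.12 kg (hidden, varies). In its top face is one closed-ended groove 34 long (x) x 10 mm wide (y), centred, of unknown depth between 6 and 16 mm. Origin: centre of the underside, z up. Stands on the table in the middle place of the row. Of the two candidates for this place one is present (None = absent).
- block_mid_q: aluminium test block, 56 (x) x 34 (y) x 28 mm high, about 0.12 kg (hidden, varies). In its top face is one closed-ended groove 34 long (x) x 10 mm wide (y), centred, of unknown depth between 6 and 16 mm. Origin: centre of the underside, z up. Stands on the table in the middle place of the row. Of the two candidates for this place one is present (None = absent).
- block_right_p: aluminium test block, 56 (x) x 34 (y) x 28 mm high, about 0.12 kg (hidden, varies). In its top face is one closed-ended groove 34 long (x) x 10 mm wide (y), centred, of unknown depth between 6 and 16 mm. Origin: centre of the underside, z up. Stands on the table in the right (least y) place of the row. Of the two candidates for this place one or none is present (None = absent).
- block_right_q: aluminium test block, 56 (x) x 34 (y) x 28 mm high, about 0.12 kg (hidden, varies). In its top face is one closed-ended groove 34 long (x) x 10 mm wide (y), centred, of unknown depth between 6 and 16 mm. Origin: centre of the underside, z up. Stands on the table in the right (least y) place of the row. Of the two candidates for this place one or none is present (None = absent).
- bolt_1: steel hexagon-head bolt standing on its head, shank up: head 32 mm across x 12.5 mm high, shank 20 mm diameter above it up to 47.5 mm; about 0.15 kg (0.135 to 0.165, hidden). Origin: centre of the head's outer face (its underside as it stands), z along the shank. May be absent (None); four or five are there.
- bolt_2: steel hexagon-head bolt standing on its head, shank up: head 32 mm across x 12.5 mm high, shank 20 mm diameter above it up to 47.5 mm; about 0.15 kg (0.135 to 0.165, hidden). Origin: centre of the head's outer face (its underside as it stands), z along the shank. May be absent (None); four or five are there.
- bolt_3: steel hexagon-head bolt standing on its head, shank up: head 32 mm across x 12.5 mm high, shank 20 mm diameter above it up to 47.5 mm; about 0.15 kg (0.135 to 0.165, hidden). Origin: centre of the head's outer face (its underside as it stands), z along the shank. May be absent (None); four or five are there.
- bolt_4: steel hexagon-head bolt standing on its head, shank up: head 32 mm across x 12.5 mm high, shank 20 mm diameter above it up to 47.5 mm; about 0.15 kg (0.135 to 0.165, hidden). Origin: centre of the head's outer face (its underside as it stands), z along the shank. May be absent (None); four or five are there.
- bolt_5: steel hexagon-head bolt standing on its head, shank up: head 32 mm across x 12.5 mm high, shank 20 mm diameter above it up to 47.5 mm; about 0.15 kg (0.135 to 0.165, hidden). Origin: centre of the head's outer face (its underside as it stands), z along the shank. May be absent (None); four or five are there.
There are look-alikes about, which are no part of the job. What is shaped like the block_left_p but purple is not meant.

How it is judged (in metres and radians):
On the way, in this order (a step that is already met when the one before it is completed fails the run):
1. the left block's groove was gauged: gauge square on it, its base flat on the block (within 2 mm), probe tip down in the groove, held 0.3 s (z of gauge in the frame of block_left_p below 0.03 m and angle between the z axis of gauge and the z axis of block_left_p, either way round below 0.06 rad and horizontal distance between gauge and block_left_p below 0.02 m and z of probe_tip in the frame of block_left_p below 0.0225 m), for 0.3 s.
2. the left block's groove was gauged: gauge square on it, its base flat on the block (within 2 mm), probe tip down in the groove, held 0.3 s (z of gauge in the frame of block_left_q below 0.03 m and angle between the z axis of gauge and the z axis of block_left_q, either way round below 0.06 rad and horizontal distance between gauge and block_left_q below 0.02 m and z of probe_tip in the frame of block_left_q below 0.0225 m), for 0.3 s.
3. the middle block's groove was gauged: gauge square on it, its base flat on the block (within 2 mm), probe tip down in the groove, held 0.3 s (z of gauge in the frame of block_mid_p below 0.03 m and angle between the z axis of gauge and the z axis of block_mid_p, either way round below 0.06 rad and horizontal distance between gauge and block_mid_p below 0.02 m and z of probe_tip in the frame of block_mid_p below 0.0225 m), for 0.3 s.
4. the middle block's groove was gauged: gauge square on it, its base flat on the block (within 2 mm), probe tip down in the groove, held 0.3 s (z of gauge in the frame of block_mid_q below 0.03 m and angle between the z axis of gauge and the z axis of block_mid_q, either way round below 0.06 rad and horizontal distance between gauge and block_mid_q below 0.02 m and z of probe_tip in the frame of block_mid_q below 0.0225 m), for 0.3 s.
5. the right block's groove was gauged: gauge square on it, its base flat on the block (within 2 mm), probe tip down in the groove, held 0.3 s (if there is one) (z of gauge in the frame of block_right_p below 0.03 m and angle between the z axis of gauge and the z axis of block_right_p, either way round below 0.06 rad and horizontal distance between gauge and block_right_p below 0.02 m and z of probe_tip in the frame of block_right_p below 0.0225 m), for 0.3 s.
6. the right block's groove was gauged: gauge square on it, its base flat on the block (within 2 mm), probe tip down in the groove, held 0.3 s (if there is one) (z of gauge in the frame of block_right_q below 0.03 m and angle between the z axis of gauge and the z axis of block_right_q, either way round below 0.06 rad and horizontal distance between gauge and block_right_q below 0.02 m and z of probe_tip in the frame of block_right_q below 0.0225 m), for 0.3 s.
At the end, for the whole second after the job is handed in: The gauge stands upright (within 0.1 rad) on its rest within 12 mm (x) and 20 mm (y) of the middle; every block deeper than 11 mm lies in the reject tray, every other on the scale's pan, at rest; the pan stands 27 to 39 mm down, pointer between the marks (value of joint pan between 0.027 and 0.039 m and linear speed of gauge below 0.01 m/s and x of gauge in the frame of rest between -0.012 and 0.012 m and y of gauge in the frame of rest between -0.02 and 0.02 m and z of gauge in the frame of rest between 0.026 and 0.034 m and angle between gauge's own z axis and vertical below 0.1 rad and x of block_left_p in the frame of tray between -0.1 and 0.1 m and y of block_left_p in the frame of tray between -0.08 and 0.08 m and z of block_left_p in the frame of tray between -0.005 and 0.06 m and linear speed of each of block_left_p, block_left_q, block_mid_p, block_mid_q, block_right_p, block_right_q below 0.02 m/s and x of block_left_q in the frame of pan_top between -0.1 and 0.1 m and y of block_left_q in the frame of pan_top between -0.08 and 0.08 m and z of block_left_q in the frame of pan_top between -0.008 and 0.06 m and x of block_mid_p in the frame of pan_top between -0.1 and 0.1 m and y of block_mid_p in the frame of pan_top between -0.08 and 0.08 m and z of block_mid_p in the frame of pan_top between -0.008 and 0.06 m and x of block_mid_q in the frame of tray between -0.1 and 0.1 m and y of block_mid_q in the frame of tray between -0.08 and 0.08 m and z of block_mid_q in the frame of tray between -0.005 and 0.06 m and x of block_right_p in the frame of tray between -0.1 and 0.1 m and y of block_right_p in the frame of tray between -0.08 and 0.08 m and z of block_right_p in the frame of tray between -0.005 and 0.06 m and x of block_right_q in the frame of pan_top between -0.1 and 0.1 m and y of block_right_q in the frame of pan_top between -0.08 and 0.08 m and z of block_right_q in the frame of pan_top between -0.008 and 0.06 m); the robot touches nothing.
It fails at once if the forceps were pushed more than 30 mm aside (distance of forceps from where it was at the start of the episode above 0.03 m).
Of block_left_p, block_left_q only 1 to 1 are there at a start; the rules pass over those that are not, and their reading is None.
Of block_mid_p, block_mid_q only 1 to 1 are there at a start; the rules pass over those that are not, and their reading is None.
Of block_right_p, block_right_q, bolt_5 only 1 to 1 are there at a start; the rules pass over those that are not, and their reading is None.
At some moment in a run one of block_left_p, block_left_q, block_mid_p, block_mid_q, block_right_p, block_right_q may be knocked a few centimetres aside while the robot is not near it.
It also fails if it takes over 210 s, if anything falls off the work surface, if the arm or the gripper's body presses on something with over 40 N, if the wrist force passes 120 N, or if a joint passes its speed limit or range.

## Working session

There is one attempt and no reset: what is moved stays moved. The work goes in short steps, Python scripts to look and compute and a tool call to move; the robot and the scene stay as the last step left them, time stands still between calls to the robot, and variables do not carry over. Pictures are saved under pics/ and viewed, at most 14 in all, crops included, and the job is handed in when it is done.

Besides the shell and the picture viewer there is one more tool, called as a command line: name --pt "numbers of a row" for each row, then --argument value for the rest. jog_arm: Moves the arm, as the interface text tells. Its arguments: {"type":"object","properties":{"steps":{"type":"array"},"squeeze":{"type":"number"}},"required":["steps"]}

```bash
mkdir -p pics; ls
cat > h.py <<'E'
import numpy as np, cv2
from bench import observe, viewer, bot
def snap(n,f):
    m=viewer.camera_model(n); im=viewer.camera(n); cv2.imwrite('pics/'+f,im[:,:,::-1]); 
    np.savez('pics/'+f+'.npz',im=im,fovy=m['fovy'],cx=m['cx'],cy=m['cy'],R=m['R'],t=m['t'],n=n)
    return im
def load(f): return np.load('pics/'+f+'.npz')
def ray(d,u,v):
    f=240/np.tan(np.radians(float(d['fovy'])/2)); x=(u-d['cx']);y=(v-d['cy'])
    if str(d['n'])=='wrist':
        r=np.hypot(x,y); th=r/f; c=np.array([x/r*np.sin(th),y/r*np.sin(th),np.cos(th)]) if r>0 else np.array([0,0,1.])
    else: c=np.array([x/f,y/f,1])
    return -d['R'].T@d['t'], d['R'].T@c
def at(d,u,v,z):
    o,r=ray(d,u,v); return (o+r*(z-o[2])/r[2]).round(1)
def proj(d,X):
    f=240/np.tan(np.radians(float(d['fovy'])/2)); c=d['R']@np.array(X,float)+d['t']
    if str(d['n'])=='wrist':
        q=np.hypot(c[0],c[1]); th=np.arctan2(q,c[2]); return np.array([d['cx']+f*th*c[0]/q,d['cy']+f*th*c[1]/q]).round(1)
    return np.array([d['cx']+f*c[0]/c[2],d['cy']+f*c[1]/c[2]]).round(1)
E
python3 - <<'E'
from h import *
print(observe())
a=snap('top','t0.png');b=snap('scene','s0.png')
print(load('t0.png')['R'],load('t0.png')['t'])
E
```

```text
pics
{'t': 0.0, 'joints': array([-1.33302057,  0.46840336, -0.01157263,  1.6036708 ,  0.00599898,
        1.07140583, -0.05630007]), 'qd': array([-0.00063829, -0.00080722,  0.0007162 ,  0.00015321,  0.0007067 ,
       -0.00015762, -0.00055515]), 'tau': array([-6.28277176e-04, -5.32375968e+01,  2.11681175e-02, -2.51305872e+01,
        1.13925632e-02,  7.53294647e-03, -1.57704488e-05]), 'position': array([180.03813007, 623.95902478, 230.30180513]), 'tcp_rot': array([ 1.39972294e-01,  9.90154987e-01, -9.24700207e-04, -5.96682111e-05]), 'force': array([-0.1084035 , -0.29362814, -1.00396274]), 'moment': array([-0.01252271,  0.03064493,  0.01861402]), 'grip_force': 0.0, 'gripper_width': 85.36769496885017}
[[-0.00925627 -0.99957652  0.02758821]
 [-0.98786466  0.00486318 -0.15524096]
 [ 0.15504105 -0.02869037 -0.98749133]] [ -5.57465856 606.03535468 921.25313754]
```

View pics/t0.png

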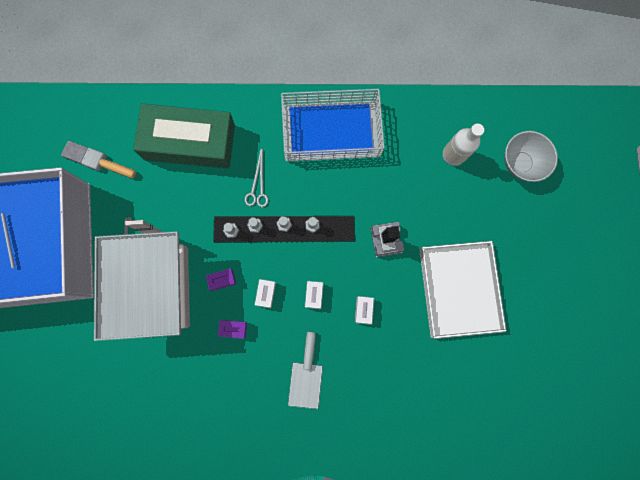

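View pics/s0.png

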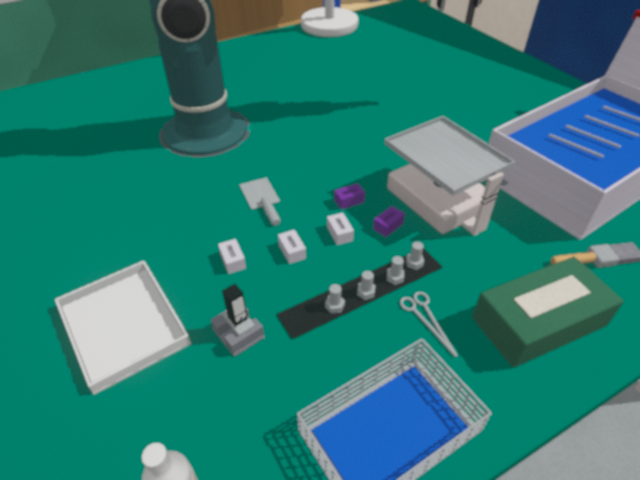

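The top view shows white grooved blocks at about (265,294), (314,295) and (365,311). The gauge is on its rest at (387,238), and four bolts stand on the pad at u = 231, 254, 284 and 312. The scale is on the left at (138,286) and the tray on the right at (463,290). The purple look-alikes at (220,280) and (232,329) are not meant; the three white ones are, because they stand in a row and aren't purple.

```bash
cat >> h.py <<'E'
def blocks(f,z=28,amin=150,amax=1500):
    d=load(f); im=d['im']; hsv=cv2.cvtColor(im,cv2.COLOR_RGB2HSV)
    m=((hsv[:,:,1]<60)&(hsv[:,:,2]>130)).astype(np.uint8)
    m=cv2.morphologyEx(m,cv2.MORPH_CLOSE,np.ones((5,5)))
    cs,_=cv2.findContours(m,cv2.RETR_EXTERNAL,cv2.CHAIN_APPROX_NONE)
    for c in cs:
        if amin<cv2.contourArea(c)<amax:
            P=np.array([at(d,u,v,z)[:2] for u,v in c[:,0]],np.float32)
            (cx,cy),(w,h),a=cv2.minAreaRect(P)
            uv=c[:,0].mean(0).round(0)
            if w<h: w,h,a=h,w,a+90
            print(uv,'xy',round(cx,1),round(cy,1),'size',round(w,1),round(h,1),'yaw',round((a+90)%180-90,1))
E
python3 - <<'E'
from h import *
blocks('t0.png')
d=load('t0.png')
for n,u,v,z in [('trayTL',423,247,25),('trayTR',491,242,25),('trayBR',505,331,25),('trayBL',434,338,25),('panTL',95,238,128),('panTR',177,233,128),('panBR',180,337,128),('panBL',96,340,128),
 ('gtop',391,232,108),('b1',232,225,47),('b2',255,221,47),('b3',285,219,47),('b4',313,220,47)]: print(n,at(d,u,v,z))
im=d['im']; cv2.imwrite('pics/c0.png',cv2.resize(im[205:325,200:440,::-1],None,fx=3.3,fy=3.3,interpolation=cv2.INTER_CUBIC))
E
```

```text
[306. 373.] xy 336.9 10.8 size 154.1 62.9 yaw -6.7
[364. 310.] xy 459.1 -113.7 size 56.6 37.7 yaw -5.7
[314. 295.] xy 492.9 -5.4 size 56.7 34.7 yaw -5.5
[265. 293.] xy 496.7 100.9 size 56.7 34.9 yaw -9.9
[385. 237.] xy 617.8 -166.3 size 71.1 56.2 yaw -1.7
[ 46. 234.] xy 630.8 607.8 size 286.2 134.8 yaw 5.6
[258. 181.] xy 756.3 122.5 size 133.0 49.1 yaw 0.8
[ 82. 154.] xy 810.8 513.6 size 84.6 39.9 yaw 68.6
[463. 143.] xy 838.0 -355.7 size 123.3 55.6 yaw -45.7
[181. 130.] xy 868.7 293.6 size 127.3 44.0 yaw 84.4
trayTL [ 596.1 -249.9   25. ]
trayTR [ 606.6 -403.9   25. ]
trayBR [ 410.7 -420.8   25. ]
trayBL [ 397.5 -264.5   25. ]
panTL [602.6 424.6 128. ]
panTR [611.8 265.7 128. ]
panBR [410.7 252.3 128. ]
panBL [406.9 409.8 128. ]
gtop [ 615.5 -162.7  108. ]
b1 [643.3 171.   47. ]
b2 [652.  121.4  47. ]
b3 [656.2  56.3  47. ]
b4 [653.8  -4.8  47. ]
```

View pics/c0.png

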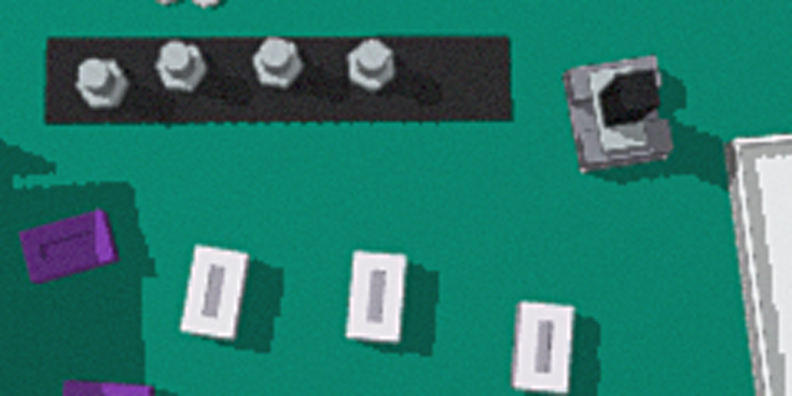

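The crop confirms three white blocks with grooves and the gauge on its rest, slightly yawed. Next I'll move above the gauge for a close look.

```bash
cat >> h.py <<'E'
from scipy.spatial.transform import Rotation as Ro
def go(x,y,z,yaw,rows=None):
    "turn (deg) and shift (mm) in tool axes to reach the world pose"
    s=observe(); R0=Ro.from_quat(s['tcp_rot']); p=s['position']
    c,sn=np.cos(np.radians(yaw)),np.sin(np.radians(yaw))
    R1=Ro.from_matrix(np.array([[-c,-sn,0],[-sn,c,0],[0,0,-1]]))
    rv=np.degrees((R0.inv()*R1).as_rotvec()); sh=R1.inv().apply(np.array([x,y,z])-p)
    print('t',round(s['t'],2),'p',p.round(1),'turn',rv.round(1),'shift',sh.round(1),'|',round(np.linalg.norm(sh)/38,1),'rows; F',s['force'].round(1),'w',round(s['gripper_width'],1))
E
python3 - <<'E'
from h import *
go(617,-164,230,8)
d=viewer.camera_model('wrist'); print(d['cx'],d['cy'],d['fovy']); s=observe()
print(Ro.from_quat(s['tcp_rot']).inv().apply(-d['R'].T@d['t']-s['position']))
print((Ro.from_quat(s['tcp_rot']).inv().as_matrix()@d['R'].T).round(2))
E
```

```text
t 0.1 p [180.1 624.  230.4] turn [ -0.1  -0.  -24.1] shift [-3.230e+02 -8.412e+02  4.000e-01] | 23.7 rows; F [-0.1  0.3  0.3] w 85.8
318.51515027329015 237.944643435636 65.70646984690485
[ 7.59196002e+01  1.40280840e-01 -1.43212174e+02]
[[ 0.   -0.95 -0.3 ]
 [ 1.   -0.    0.  ]
 [-0.   -0.3   0.95]]
```

jog_arm --pt "0 0 -6 0 0 0 -1" --pt "0 0 -6 0 0 0 -1" --pt "0 0 -6 0 0 0 -1" --pt "0 0 -6 0 0 0 -1" --pt "0 0 0 -12 -32 0 -1" --pt "0 0 0 -12 -32 0 -1" --pt "0 0 0 -12 -32 0 -1" --pt "0 0 0 -12 -32 0 -1" --pt "0 0 0 -12 -32 0 -1" --pt "0 0 0 -12 -32 0 -1" --pt "0 0 0 -12 -32 0 -1" --pt "0 0 0 -12 -32 0 -1" --pt "0 0 0 -12 -32 0 -1" --pt "0 0 0 -12 -32 0 -1" --pt "0 0 0 -12 -32 0 -1" --pt "0 0 0 -12 -32 0 -1" --pt "0 0 0 -12 -32 0 -1" --squeeze 60

```text
t: 1.52
position: [392.2, 232.2, 231.2]
tcp_rot: [-0.069, 0.998, -0.0, -0.0]
force: [1.1, 0.0, -0.5]
gripper_width: 85.0
grip_force: 0.0
```

jog_arm --pt "0 0 0 -12 -32 0 -1" --pt "0 0 0 -12 -32 0 -1" --pt "0 0 0 -12 -32 0 -1" --pt "0 0 0 -12 -32 0 -1" --pt "0 0 0 -12 -32 0 -1" --pt "0 0 0 -12 -32 0 -1" --pt "0 0 0 -12 -32 0 -1" --pt "0 0 0 -12 -32 0 -1" --pt "0 0 0 -12 -32 0 -1" --pt "0 0 0 -12 -32 0 -1" --pt "0 0 0 -12 -32 0 -1" --pt "0 0 0 -12 -32 0 -1" --pt "0 0 0 -12 -32 0 -1" --pt "0 0 0 0 0 0 -1" --pt "0 0 0 0 0 0 -1"

```text
t: 2.77
position: [603.3, -159.0, 230.4]
tcp_rot: [-0.067, 0.998, -0.0, -0.001]
force: [0.6, 1.0, -0.5]
gripper_width: 84.9
grip_force: 0.0
```

Run:
```python
from h import *
go(617,-164,230,8)
snap('wrist','w0.png')
```

```text
t 2.77 p [ 603.3 -159.   230.4] turn [-0.  -0.1 -0.3] shift [-12.8  -6.9   0.4] | 0.4 rows; F [ 0.6  1.  -0.5] w 84.9
```

View pics/w0.png

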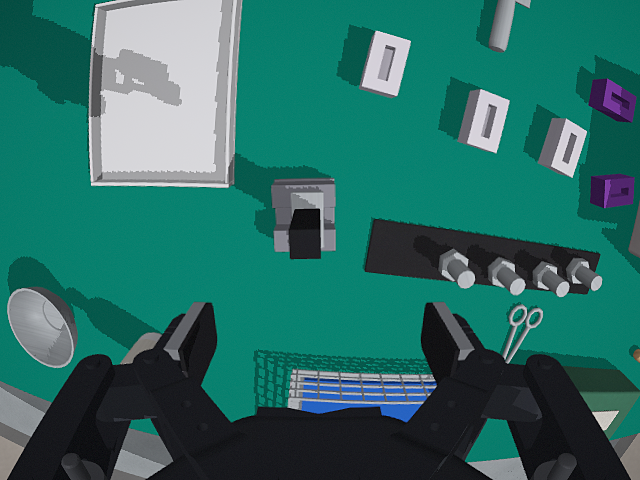

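The wrist view shows the gauge column at (290–322, 209–258), well aligned with the tool. The fingers are open at the bottom of the image and all three blocks are visible.

Run:
```python
from h import *
d=load('w0.png')
im=d['im'].astype(int); m=((im.max(2)<45)).astype(np.uint8); m[290:]=0
n,l,st,ce=cv2.connectedComponentsWithStats(m)
for i in range(1,n):
    if st[i,4]>300: print(st[i],ce[i])
print('top far', at(d,290,258,108),at(d,321,258,108))
for u,v in [(273,180),(334,180),(275,249),(335,249)]: print('rest z30',at(d,u,v,30))
blocks('w0.png',28,800,4000)
```

```text
[ 289  209   32   50 1458] [304.70507545 233.88957476]
[ 365  219  235   71 7050] [463.82567376 253.33673759]
top far [ 629.4 -177.5  108. ] [ 626.2 -154.   108. ]
rest z30 [ 584.1 -204.6   30. ]
rest z30 [ 576.7 -148.1   30. ]
rest z30 [ 651.7 -195.7   30. ]
rest z30 [ 643.8 -137.3   30. ]
[500. 468.] xy 991.2 201.7 size 165.0 59.9 yaw 79.0
[ 17. 412.] xy 1047.7 -646.5 size 153.7 101.1 yaw -25.5
[360. 391.] xy 823.7 -75.1 size 179.8 64.1 yaw -87.2
[520. 330.] xy 721.5 97.2 size 80.7 49.8 yaw -21.9
[ 40. 328.] xy 819.1 -522.3 size 126.6 126.1 yaw 8.2
[317. 210.] xy 615.5 -161.7 size 69.8 45.8 yaw 15.4
[569. 148.] xy 497.5 101.1 size 57.0 35.0 yaw -10.0
[488. 121.] xy 493.8 -5.5 size 57.0 35.4 yaw -5.1
[386.  63.] xy 459.7 -115.7 size 56.9 35.0 yaw -6.2
```

Run:
```python
from h import *
go(616,-167,61,7.7)
```

```text
t 2.82 p [ 603.1 -156.9  230.4] turn [ 0.  -0.1  0.1] shift [-11.4 -11.8 169.4] | 4.5 rows; F [-0.3 -0.8  0.1] w 85.6
```

jog_arm --pt "0 0 0 -11 -11 0 -1" --pt "0 0 0 0 0 30 -1" --pt "0 0 0 0 0 30 -1" --pt "0 0 0 0 0 30 -1" --pt "0 0 0 0 0 15 -1" --pt "0 0 0 0 0 0 -1" --pt "0 0 0 0 0 0 -1" --pt "0 0 0 0 0 0 -1"

```text
t: 3.48
position: [617.0, -165.2, 127.8]
tcp_rot: [-0.07, 0.998, -0.0, 0.001]
force: [-0.2, -1.5, 1.2]
gripper_width: 85.6
grip_force: 0.0
```

Run:
```python
from h import *
go(616,-167,61,7.7)
snap('wrist','w1.png'); go(616,-167,61,7.7)
d=load('w1.png'); im=d['im'].astype(int); m=((im.max(2)<45)).astype(np.uint8)
n,l,st,ce=cv2.connectedComponentsWithStats(m)
for i in range(1,n):
    if st[i,4]>300: print(st[i],ce[i])
```

```text
t 3.48 p [ 617.  -165.2  127.8] turn [-0.   0.1  0.3] shift [ 1.2 -1.6 66.8] | 1.8 rows; F [-0.2 -1.5  1.2] w 85.6
t 3.53 p [ 617.2 -165.6  128.2] turn [-0.   0.2  0.3] shift [ 1.4 -1.2 67.2] | 1.8 rows; F [-0.7 -0.1 -0.1] w 85.5
[ 288  225   50   82 3758] [313.11947845 267.19904204]
[    7   236   633   244 61856] [345.3623739  396.76551992]
```

View pics/w1.png

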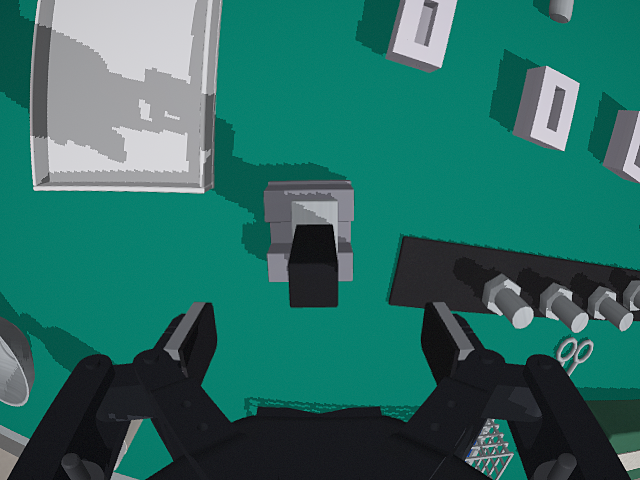

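The column's top face is at (289–337, 262–306), roughly centred between the fingers.

Run:
```python
from h import *
d=load('w1.png')
P=[at(d,u,v,108) for u,v in [(288.5,306),(337.5,305.5),(289.5,262),(338,262)]]
print(P,np.mean(P,0)); s=observe()
x,y,_=np.mean(P,0); go(x,y,61,7.7)
```

```text
[array([ 629.5, -178.5,  108. ]), array([ 625.8, -154.6,  108. ]), array([ 606.1, -180.6,  108. ]), array([ 602.9, -158. ,  108. ])] [ 616.075 -167.925  108.   ]
t 3.53 p [ 617.2 -165.6  128.2] turn [-0.   0.2  0.3] shift [ 1.4 -2.1 67.2] | 1.8 rows; F [-0.7 -0.1 -0.1] w 85.5
```

jog_arm --pt "0 0 0 1 -2 20 -1" --pt "0 0 0 0 0 25 -1" --pt "0 0 0 0 0 22 -1" --pt "0 0 0 0 0 0 -1" --pt "0 0 0 0 0 0 1" --pt "0 0 0 0 0 0 1" --pt "0 0 0 0 0 0 1" --pt "0 0 0 0 0 0 1" --pt "0 0 0 0 0 0 1" --pt "0 0 0 0 0 0 1" --pt "0 0 0 0 0 0 1" --pt "0 0 0 0 0 0 1" --pt "0 0 0 0 0 0 1" --pt "0 0 0 0 0 0 1"

```text
t: 4.7
position: [616.3, -168.3, 60.7]
tcp_rot: [-0.069, 0.998, -0.0, 0.001]
force: [0.7, 1.2, 6.4]
gripper_width: 23.2
grip_force: 59.4
```

Run:
```python
from h import *
go(616,-168,161,7.7); snap('top','t1.png'); blocks('t1.png')
```

```text
t 4.7 p [ 616.3 -168.3   60.7] turn [-0.   0.1  0.2] shift [   0.3    0.3 -100.3] | 2.6 rows; F [0.7 1.2 6.4] w 23.2
[399. 433.] xy 201.7 -182.5 size 227.7 48.9 yaw 74.8
[306. 373.] xy 336.9 10.7 size 154.4 63.0 yaw -6.8
[414. 347.] xy 370.4 -216.6 size 224.5 101.8 yaw 79.2
[364. 310.] xy 458.9 -113.7 size 57.0 37.7 yaw -6.2
[314. 295.] xy 492.7 -5.4 size 57.2 35.0 yaw -5.0
[265. 293.] xy 496.5 100.9 size 57.2 35.0 yaw -9.6
[377. 240.] xy 612.7 -149.9 size 66.7 35.6 yaw 18.9
[ 46. 238.] xy 626.1 607.2 size 295.8 135.1 yaw 5.6
[258. 181.] xy 756.3 122.5 size 133.1 49.1 yaw 0.8
[ 82. 154.] xy 810.8 513.1 size 85.5 40.5 yaw 68.9
[463. 143.] xy 837.4 -356.2 size 123.5 57.0 yaw -45.4
[181. 130.] xy 868.4 293.5 size 127.6 44.8 yaw 84.0
```

jog_arm --pt "0 0 0 0 0 -20 1" --pt "0 0 0 0 0 -30 1" --pt "0 0 0 0 0 -30 1" --pt "0 0 6 0 0 0 1" --pt "0 0 6 0 0 0 1" --pt "0 0 5.5 0 0 0 1" --pt "0 0 0 0 0 0 1"

```text
t: 5.33
position: [615.1, -167.9, 139.2]
tcp_rot: [0.085, 0.996, -0.0, -0.0]
force: [0.7, 0.2, -1.5]
gripper_width: 23.5
grip_force: 58.8
```

Run:
```python
from h import *
go(497,101,120,-9.8)
```

```text
t 5.33 p [ 615.1 -167.9  139.2] turn [-0.  -0.   0.1] shift [162.1 244.9  19.2] | 7.7 rows; F [ 0.7  0.2 -1.5] w 23.5
```

jog_arm --pt "0 0 0 8 12 0 1" --pt "0 0 0 16 24 0 1" --pt "0 0 0 20 30 0 1" --pt "0 0 0 20 30 0 1" --pt "0 0 0 20 30 0 1" --pt "0 0 0 20 30 0 1" --pt "0 0 0 20 30 0 1" --pt "0 0 0 20 30 0 1" --pt "0 0 0 12 18 10 1" --pt "0 0 0 6 11 9 1" --pt "0 0 0 0 0 0 1" --pt "0 0 0 0 0 0 1" --pt "0 0 0 0 0 0 1" --pt "0 0 0 0 0 0 1"

```text
t: 6.5
position: [497.4, 98.5, 120.6]
tcp_rot: [0.085, 0.996, -0.0, 0.001]
force: [0.4, -0.2, -0.8]
gripper_width: 23.3
grip_force: 59.0
```

Run:
```python
from h import *
snap('wrist','w2.png'); go(497,101,120,-9.8); blocks('w2.png',28,600,20000)
```

```text
t 6.55 p [497.3  98.7 120.6] turn [-0.   0.1  0.1] shift [0.7 2.2 0.6] | 0.1 rows; F [-0.3 -1.2 -2. ] w 23.5
[ 79. 373.] xy 590.7 -163.6 size 89.1 46.6 yaw -86.8
[  9. 341.] xy 566.8 -234.6 size 122.5 52.1 yaw -38.5
[180. 252.] xy 491.6 -1.0 size 62.4 44.5 yaw -5.8
[ 61. 229.] xy 459.3 -105.3 size 59.7 56.5 yaw -5.7
[319. 242.] xy 498.8 98.3 size 68.8 42.7 yaw -9.4
[587. 200.] xy 546.2 306.4 size 247.7 95.0 yaw 3.5
[628. 265.] xy 590.3 382.2 size 358.0 71.5 yaw 11.5
[160.  61.] xy 360.6 17.5 size 109.5 59.1 yaw -7.0
```

View pics/w2.png

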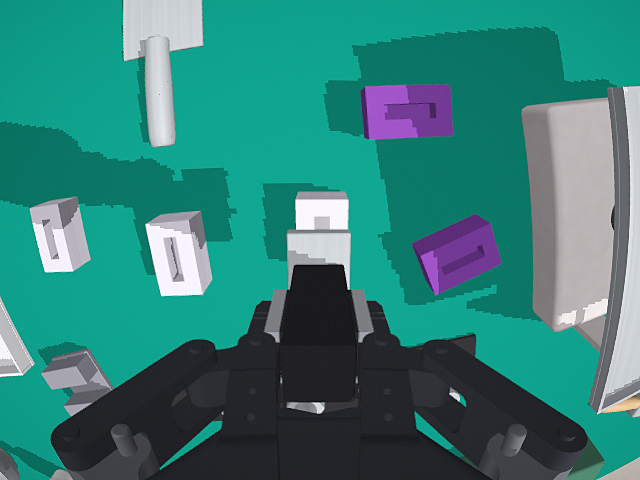

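The block's near end (296–348, 203) and the start of its groove (314–330, 217) show beyond the gauge base, and are roughly in line with it.

Run:
```python
from h import *
d=load('w2.png'); im=d['im'].astype(int); s=observe()
print(im[222,290:356].sum(1)//3); print(im[210,290:356].sum(1)//3)
print(im[185:236,322].sum(1)//3)
R=Ro.from_quat(s['tcp_rot'])
for u,v,z in [(297,203,28),(348,203,28),(314,217,28),(330,217,28),(288,231,97),(350,231,97)]:
    p=at(d,u,v,z); print(p, R.inv().apply(p-s['position']).round(1))
```

```text
[ 79  80  79  78  77 130 255 253 250 250 250 250 250 250 250 250 250 250
 250 250 250 251 252 243 214 191 197 196 196 197 197 197 197 198 199 200
 201 200 199 207 254 251 250 250 250 250 251 251 251 251 251 251 251 251
 251 251 254 224 131 101 109 110 111 110 108 110]
[ 77  78  77  75  69 134 254 253 250 250 250 250 250 250 250 250 250 250
 250 250 250 250 250 250 250 250 250 250 251 251 251 251 251 251 251 251
 251 251 251 251 251 251 251 251 251 251 251 251 251 251 251 251 251 251
 251 252 254 234 166  99 107 110 111 109 108 109]
[114  89  74  75  77  72 114 151 160 158 157 154 154 149 205 249 253 251
 251 251 251 251 250 251 251 251 251 251 251 252 250 227 192 197 198 198
 197 197 197 198 197 198 201 190 152 119 126 126 187 208 218]
[469.8  89.3  28. ] [ 25.6 -13.9  92.6]
[475.4 121.9  28. ] [25.6 19.2 92.6]
[481.   98.6  28. ] [16.2 -2.8 92.6]
[482.7 108.9  28. ] [16.2  7.6 92.6]
[468.4  89.2  97. ] [ 26.9 -14.3  23.6]
[473.3 117.8  97. ] [26.9 14.8 23.6]
```

jog_arm --pt "0 0 0 0 2.3 10 1" --pt "0 0 0 0 0 20 1" --pt "0 0 0 0 0 10 1" --pt "0 0 0 0 0 3 1" --pt "0 0 0 0 0 3 1" --pt "0 0 0 0 0 3 1" --pt "0 0 0 0 0 3 1" --pt "0 0 0 0 0 3 1" --pt "0 0 0 0 0 3 1" --pt "0 0 0 0 0 0 1" --pt "0 0 0 0 0 0 1"

```text
t: 7.47
position: [497.2, 102.8, 62.5]
tcp_rot: [0.084, 0.996, 0.0, 0.0]
force: [-0.0, 0.1, -0.6]
gripper_width: 23.2
grip_force: 59.0
```

jog_arm --pt "0 0 0 0 0 1 1" --pt "0 0 0 0 0 1 1" --pt "0 0 0 0 0 1 1" --pt "0 0 0 0 0 0 1" --pt "0 0 0 0 0 0 1" --pt "0 0 0 0 0 0 1"

```text
t: 7.97
position: [497.1, 102.8, 59.4]
tcp_rot: [0.084, 0.996, 0.0, 0.0]
force: [0.0, -0.5, 0.1]
gripper_width: 23.3
grip_force: 59.1
```

Run:
```python
from h import *
go(497,101,58.7,-9.8)
```

```text
t 7.97 p [497.1 102.8  59.4] turn [0.  0.  0.2] shift [-0.2 -1.8  0.7] | 0.1 rows; F [ 0.  -0.5  0.1] w 23.3
```

Run:
```python
from h import *
im=snap('scene','s1.png'); d=load('s1.png'); u,v=proj(d,[497,101,50]); print(u,v); go(497,101,58.7,-9.8)
u,v=int(u),int(v); cv2.imwrite('pics/c1.png',cv2.resize(im[v-50:v+45,u-60:u+60,::-1],None,fx=6,fy=6,interpolation=cv2.INTER_CUBIC))
```

```text
339.4 214.8
t 8.02 p [497.2 102.8  59.4] turn [0.  0.  0.2] shift [-0.2 -1.8  0.7] | 0.1 rows; F [0.9 0.3 0.5] w 23.2
```

View pics/c1.png

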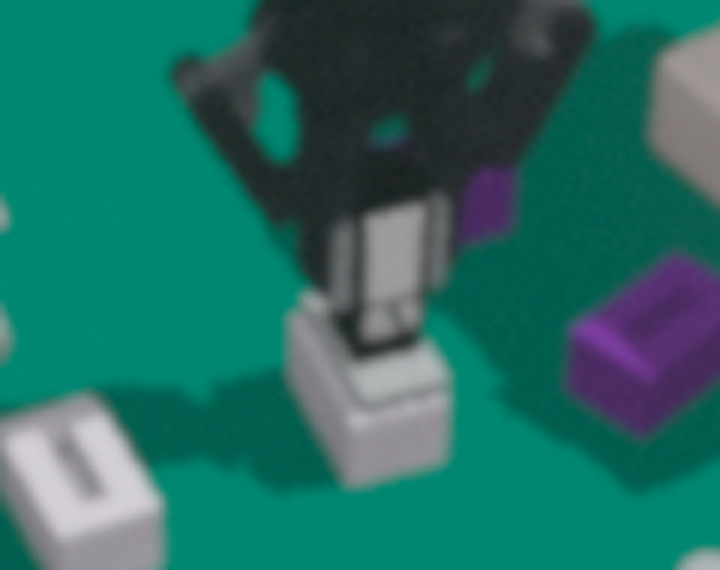

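jog_arm --pt "0 0 0 0 -1 0.5 1" --pt "0 0 0 0 0 0.5 1" --pt "0 0 0 0 0 0.5 1" --pt "0 0 0 0 0 0 1" --pt "0 0 0 0 0 0 1"

```text
t: 8.43
position: [496.8, 102.0, 58.6]
tcp_rot: [0.084, 0.997, 0.0, 0.0]
force: [-2.3, 0.7, 10.2]
gripper_width: 23.3
grip_force: 60.6
```

jog_arm --pt "0 0 0 0 0 0.5 1" --pt "0 0 0 0 0 0.5 1" --pt "0 0 0 0 0 0 1" --pt "0 0 0 0 0 0 1" --pt "0 0 0 0 0 0 1" --pt "0 0 0 0 0 0 1" --pt "0 0 0 0 0 0 1"

```text
t: 9.02
position: [496.9, 102.0, 58.6]
tcp_rot: [0.084, 0.997, 0.001, 0.0]
force: [-5.7, -0.5, 20.8]
gripper_width: 23.4
grip_force: 62.0
```

Run:
```python
from h import *
im=snap('scene','s2.png'); go(497,101,58.7,-9.8); go(497,101,58.7,-9.8)
u,v=339,215; c=cv2.resize(im[v-20:v+20,u-25:u+25,::-1],None,fx=14,fy=14,interpolation=cv2.INTER_CUBIC)
cv2.imwrite('pics/c2.png',c)
```

```text
t 9.07 p [496.9 102.   58.6] turn [ 0.1 -0.   0.2] shift [-0.3 -0.9 -0.1] | 0.0 rows; F [-6.1 -0.2 20.1] w 23.5
t 9.07 p [496.9 102.   58.6] turn [ 0.1 -0.   0.2] shift [-0.3 -0.9 -0.1] | 0.0 rows; F [-6.1 -0.2 20.1] w 23.5
```

View pics/c2.png

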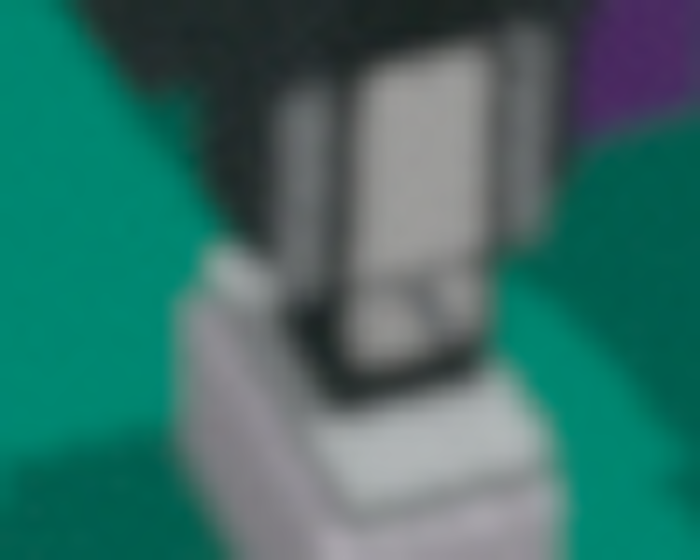

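jog_arm --pt "0 0 0 0 0 -2 1" --pt "0 0 0 0 0 -10 1" --pt "0 0 0 0 0 -15 1" --pt "0 0 0 0 0 -13 1" --pt "0 0 0 0 0 0 1" --pt "0 0 0 0 0 0 1"

```text
t: 9.57
position: [496.6, 101.7, 97.1]
tcp_rot: [0.084, 0.997, 0.0, 0.0]
force: [0.9, -0.5, -1.3]
gripper_width: 23.5
grip_force: 59.0
```

Run:
```python
from h import *
im=snap('scene','s3.png'); go(493,-5.4,98.6,-5.3); d=load('s3.png')
snap('top','t2.png'); blocks('t2.png')
a=load('s2.png')['im']; s0=load('s0.png')['im']
p2=proj(d,[509,102,28]); p3=proj(d,[509,102,67]); p0=proj(d,[628,-165,30]);print(p2,p3,p0)
R=lambda im,p:cv2.resize(im[int(p[1])-26:int(p[1])+8,int(p[0])-14:int(p[0])+14,::-1],None,fx=9,fy=17,interpolation=cv2.INTER_NEAREST)
cv2.imwrite('pics/c3.png',np.hstack([R(a,p2),R(im,p3),R(s0,p0)]))
```

```text
t 9.62 p [496.1 101.7  96.5] turn [-0.  -0.  -4.3] shift [  -6.8 -106.9   -2.1] | 2.8 rows; F [-0.1  0.8 -1.8] w 23.5
[306. 373.] xy 336.9 10.7 size 154.1 63.0 yaw -6.8
[364. 310.] xy 459.4 -113.7 size 55.9 37.7 yaw -5.7
[314. 294.] xy 492.7 -5.3 size 57.2 34.9 yaw -5.0
[386. 238.] xy 614.8 -169.3 size 69.2 63.3 yaw 8.9
[ 46. 234.] xy 630.4 607.7 size 287.2 134.9 yaw 5.6
[258. 181.] xy 756.3 122.5 size 133.0 49.1 yaw 0.8
[ 82. 154.] xy 810.7 513.2 size 85.4 40.2 yaw 68.9
[463. 143.] xy 837.4 -356.2 size 123.5 57.0 yaw -45.4
[181. 130.] xy 868.4 293.5 size 127.6 44.8 yaw 84.1
[342.8 226.5] [343.4 211.6] [241.7 325.8]
```

View pics/c3.png

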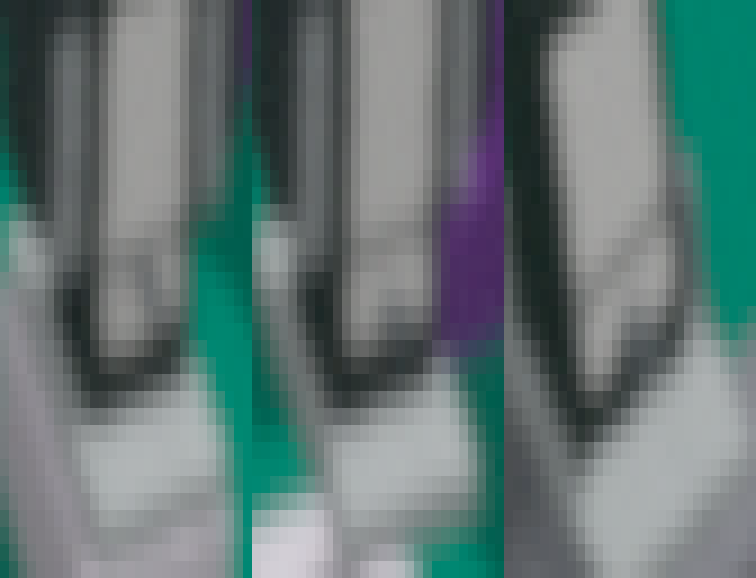

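The flag sits about 2 px higher than in its free position but still below the line, so the left block is deep (about 15 mm) and is a reject. Next is the middle block.

jog_arm --pt "0 0 -4.5 0 0 -2 1" --pt "0 0 0 -1 -20 0 1" --pt "0 0 0 -2 -30 0 1" --pt "0 0 0 -2 -30 0 1" --pt "0 0 0 -2 -20 0 1" --pt "0 0 0 0 -7 0 1" --pt "0 0 0 0 0 0 1" --pt "0 0 0 0 0 0 1" --pt "0 0 0 0 0 0 1" --pt "0 0 0 0 0 0 1" --pt "0 0 0 0 0 0 1" --pt "0 0 0 0 0 0 1"

```text
t: 10.67
position: [494.2, -4.5, 98.7]
tcp_rot: [0.044, 0.999, 0.0, -0.0]
force: [0.4, -0.1, -0.8]
gripper_width: 23.4
grip_force: 59.0
```

Run:
```python
from h import *
go(493,-5.4,98.6,-5.3)
snap('wrist','w3.png'); d=load('w3.png'); im=d['im'].astype(int)
for v in range(196,226,4): print(v,(im[v,285:365].sum(1)//3)[::2])
s=observe();print(s['position'])
```

```text
t 10.67 p [494.2  -4.5  98.7] turn [ 0.  -0.   0.3] shift [ 1.1 -1.   0.1] | 0.0 rows; F [ 0.4 -0.1 -0.8] w 23.4
196 [ 79  78  79  74  73  73  76  75  75  74  76  76  74  74  74  74  76  76
  75  75  76  76  78  74  76  74  96 111 110 112 110 111 111 111 112 109
 110 112 113 110]
200 [ 80  80  82 164 160 160 162 161 163 160 158 157 159 160 159 160 161 161
 162 164 163 160 160 161 164 164 165 164 165 141 108 111 111 111 112 111
 112 110 113 112]
204 [ 82  73 156 160 158 159 158 159 159 159 159 159 159 159 159 159 159 159
 158 159 158 159 158 159 159 158 159 158 159 162 123 110 110 111 112 110
 112 110 111 112]
208 [ 78 166 255 253 253 254 254 254 254 254 254 254 254 254 254 254 254 254
 254 254 254 255 255 255 255 255 255 255 255 255 229 103 112 110 110 111
 111 111 110 110]
212 [ 77 166 254 251 251 252 252 252 252 252 252 252 252 252 252 252 252 252
 252 252 252 252 252 252 252 252 252 252 253 253 210 103 111 110 111 110
 113 112 112 111]
216 [ 80 111 255 251 251 252 252 252 252 252 252 252 252 252 252 252 252 252
 252 252 252 252 252 252 252 252 252 252 252 253 206 105 110 111 111 112
 111 111 111 108]
220 [ 79 113 255 251 251 251 252 251 252 251 251 251 252 252 252 252 252 252
 252 252 252 252 252 252 252 252 252 252 252 253 207 106 109 112 112 110
 110 110 111 112]
224 [ 79 114 255 251 252 251 252 251 251 251 251 253 247 249 249 249 249 249
 254 254 253 252 252 252 252 252 252 252 252 253 195 110 110 111 111 112
 109 112 111 109]
[494.20176142  -4.72515457  98.77203835]
```

```bash
cat >> h.py <<'E'
def near(f,ul,ur,v,vn):
    d=load(f); s=observe(); R=Ro.from_quat(s['tcp_rot'])
    for u,vv in [(ul,v),(ur,v),((ul+ur)/2,vn)]: print(R.inv().apply(at(d,u,vv,28)-s['position']).round(1))
E
python3 -c "
from h import *
near('w3.png',287.5,345.7,216,206)"
```

```text
[ 22.5 -18.1  70.8]
[22.5 16.5 70.8]
[28.5 -0.8 70.8]
```

jog_arm --pt "0 0 0 0.5 -0.8 10 1" --pt "0 0 0 0 0 10 1" --pt "0 0 0 0 0 5 1" --pt "0 0 0 0 0 3 1" --pt "0 0 0 0 0 3 1" --pt "0 0 0 0 0 3 1" --pt "0 0 0 0 0 3 1" --pt "0 0 0 0 0 1 1" --pt "0 0 0 0 0 1 1" --pt "0 0 0 0 0 0 1" --pt "0 0 0 0 0 0 1" --pt "0 0 0 0 0 0 1"

```text
t: 11.72
position: [493.6, -6.3, 60.0]
tcp_rot: [0.044, 0.999, 0.0, 0.0]
force: [-0.1, 0.2, 1.1]
gripper_width: 23.1
grip_force: 59.2
```

jog_arm --pt "0 0 0 0 0 1 1" --pt "0 0 0 0 0 0.5 1" --pt "0 0 0 0 0 0.5 1" --pt "0 0 0 0 0 0 1" --pt "0 0 0 0 0 0 1" --pt "0 0 0 0 0 0 1"

```text
t: 12.22
position: [493.6, -6.3, 58.6]
tcp_rot: [0.044, 0.999, 0.0, 0.0]
force: [-4.0, -0.7, 11.2]
gripper_width: 23.3
grip_force: 60.7
```

jog_arm --pt "0 0 0 0 0 0.5 1" --pt "0 0 0 0 0 0 1" --pt "0 0 0 0 0 0 1" --pt "0 0 0 0 0 0 1" --pt "0 0 0 0 0 0 1" --pt "0 0 0 0 0 0 1"

```text
t: 12.72
position: [493.7, -6.2, 58.7]
tcp_rot: [0.044, 0.999, 0.0, 0.0]
force: [-5.4, -1.2, 15.9]
gripper_width: 23.6
grip_force: 61.4
```

Run:
```python
from h import *
im=snap('scene','s4.png'); go(459.5,-115,98.6,-5.8)
```

```text
t 12.77 p [493.7  -6.3  58.6] turn [0.  0.  0.7] shift [  23.  -111.6  -40. ] | 3.2 rows; F [-6.1 -0.  16. ] w 23.3
```

jog_arm --pt "0 0 0 0 0 -2 1" --pt "0 0 0 0 0 -10 1" --pt "0 0 0 0 0 -15 1" --pt "0 0 0 0 0 -14 1" --pt "0 0 0 0 0 0 1" --pt "0 0 0 0 0 0 1"

```text
t: 13.27
position: [494.2, -5.9, 98.9]
tcp_rot: [0.044, 0.999, 0.0, 0.001]
force: [0.1, 0.2, -2.5]
gripper_width: 23.0
grip_force: 59.1
```

Run:
```python
from h import *
im=snap('scene','s5.png'); go(459.5,-115,98.6,-5.8); d=load('s5.png')
p2=proj(d,[505,-6,28]); p3=proj(d,[505,-6,67]); print(p2,p3)
a=load('s4.png')['im']; l=load('s2.png')['im']
R=lambda im,p:cv2.resize(im[int(p[1])-26:int(p[1])+8,int(p[0])-14:int(p[0])+14,::-1],None,fx=9,fy=17,interpolation=cv2.INTER_NEAREST)
cv2.imwrite('pics/c4.png',np.hstack([R(a,p2),R(im,p3),R(l,(342.8,226.5))]))
snap('top','t3.png'); blocks('t3.png',28,300,1500)
```

```text
t 13.32 p [493.5  -5.9  98.2] turn [0.  0.  0.7] shift [  22.8 -111.9   -0.4] | 3.0 rows; F [-0.5 -0.2 -1.5] w 23.7
[293.1 244.9] [292.3 230. ]
[365. 310.] xy 459.2 -115.4 size 55.9 35.3 yaw -5.8
[265. 293.] xy 496.3 100.9 size 56.9 35.0 yaw -9.6
[386. 238.] xy 614.8 -169.3 size 69.2 63.3 yaw 8.9
[ 46. 236.] xy 626.1 607.3 size 295.6 135.0 yaw 5.6
[258. 181.] xy 756.3 122.5 size 133.1 49.1 yaw 0.8
[ 82. 154.] xy 810.8 513.1 size 85.5 40.5 yaw 68.9
[463. 143.] xy 837.9 -355.6 size 123.5 55.6 yaw -45.7
[181. 130.] xy 868.3 293.5 size 127.6 44.7 yaw 84.2
```

View pics/c4.png

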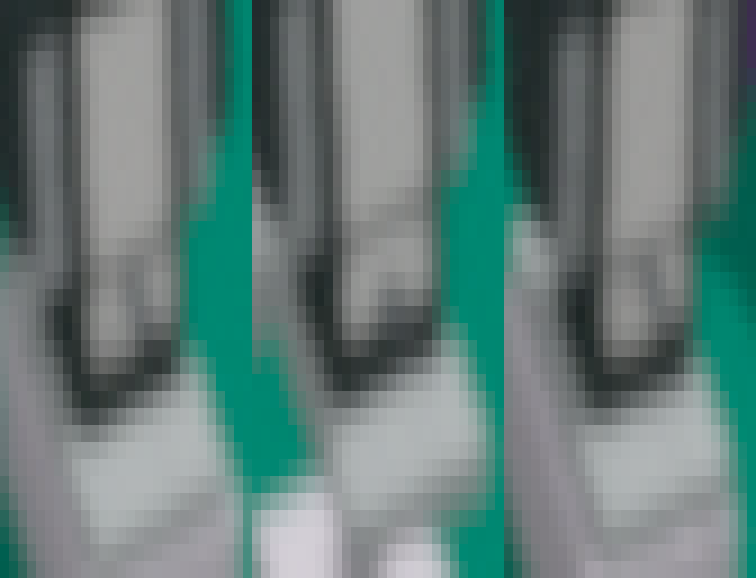

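The middle block's flag is also clearly below the line, so it is deep too. Next is the right block.

jog_arm --pt "0 0 0.7 2 -12 0 1" --pt "0 0 0 6 -30 0 1" --pt "0 0 0 6 -30 0 1" --pt "0 0 0 6 -25 0 1" --pt "0 0 0 3 -14 0 1" --pt "0 0 0 0 0 0 1" --pt "0 0 0 0 0 0 1" --pt "0 0 0 0 0 0 1" --pt "0 0 0 0 0 0 1" --pt "0 0 0 0 0 0 1" --pt "0 0 0 0 0 0 1"

```text
t: 14.28
position: [459.9, -113.5, 98.2]
tcp_rot: [0.05, 0.999, 0.0, -0.0]
force: [-0.3, -0.4, -1.0]
gripper_width: 23.2
grip_force: 59.1
```

Run:
```python
from h import *
go(459.5,-115.5,98.6,-5.8)
snap('wrist','w4.png'); d=load('w4.png'); im=d['im'].astype(int)
b=im.sum(2)//3
for v in (212,216,220):
    w=np.where((b[v,270:370]>205))[0]+270; print(v,w.min(),w.max())
c=b[190:230,316]; print(c)
near('w4.png',*[np.where((b[216,270:370]>205))[0][i]+270+o for i,o in ((0,-.5),(-1,.5))],216,190+np.where(c>200)[0][0]-.5)
```

```text
t 14.28 p [ 459.9 -113.5   98.2] turn [ 0.  -0.   0.1] shift [ 0.2 -2.  -0.4] | 0.1 rows; F [-0.3 -0.4 -1. ] w 23.2
212 286 343
216 287 343
220 287 342
[ 86  78  53  56  57  57  56  53 109 123 124 122 120 120 120 122 118 143
 224 215 213 212 212 212 213 212 212 212 213 212 212 212 212 213 215 199
 171 157 157 132]
[ 22.6 -18.7  70.2]
[22.5 15.1 70.2]
[27.7 -1.8 70.2]
```

jog_arm --pt "0 0 0 0 -1.8 10 1" --pt "0 0 0 0 0 10 1" --pt "0 0 0 0 0 5 1" --pt "0 0 0 0 0 3 1" --pt "0 0 0 0 0 3 1" --pt "0 0 0 0 0 3 1" --pt "0 0 0 0 0 3 1" --pt "0 0 0 0 0 1 1" --pt "0 0 0 0 0 1 1" --pt "0 0 0 0 0 0 1" --pt "0 0 0 0 0 0 1" --pt "0 0 0 0 0 0 1"

```text
t: 15.33
position: [459.5, -116.2, 59.5]
tcp_rot: [0.051, 0.999, 0.0, 0.0]
force: [-1.5, -0.8, -0.0]
gripper_width: 23.4
grip_force: 59.2
```

jog_arm --pt "0 0 0 0 0 0.5 1" --pt "0 0 0 0 0 0.5 1" --pt "0 0 0 0 0 0.5 1" --pt "0 0 0 0 0 0 1" --pt "0 0 0 0 0 0 1" --pt "0 0 0 0 0 0 1"

```text
t: 15.83
position: [459.5, -116.2, 58.6]
tcp_rot: [0.051, 0.999, 0.0, 0.0]
force: [-4.6, 0.5, 11.6]
gripper_width: 23.4
grip_force: 61.0
```

jog_arm --pt "0 0 0 0 0 0.5 1" --pt "0 0 0 0 0 0 1" --pt "0 0 0 0 0 0 1" --pt "0 0 0 0 0 0 1" --pt "0 0 0 0 0 0 1" --pt "0 0 0 0 0 0 1"

```text
t: 16.33
position: [459.5, -116.3, 58.6]
tcp_rot: [0.051, 0.999, 0.0, 0.0]
force: [-6.1, 0.6, 17.5]
gripper_width: 23.3
grip_force: 61.8
```

Run:
```python
from h import *
im=snap('scene','s6.png'); go(616,-169,98.6,8); d=load('s6.png')
p2=proj(d,[471,-115,28])
a=load('s4.png')['im']; l=load('s5.png')['im']
R=lambda im,p:cv2.resize(im[int(p[1])-26:int(p[1])+8,int(p[0])-14:int(p[0])+14,::-1],None,fx=9,fy=17,interpolation=cv2.INTER_NEAREST)
cv2.imwrite('pics/c5.png',np.hstack([R(im,p2),R(a,(293.1,244.9)),R(l,(292.3,230))]))
```

```text
t 16.38 p [ 459.5 -116.2   58.6] turn [  0.1   0.  -13.8] shift [-147.6  -74.   -40. ] | 4.5 rows; F [-6.  -0.2 17.7] w 23.3
```

View pics/c5.png

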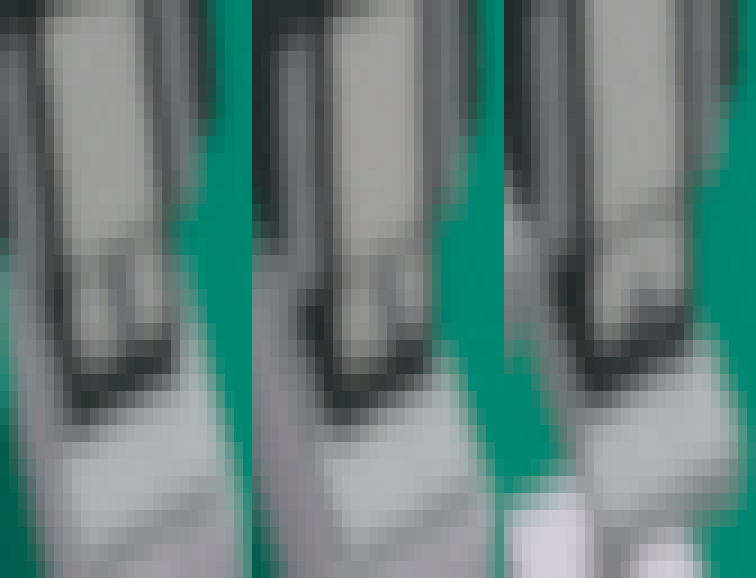

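All three flags sit at about the same place, just below the line. I'll cross-check the depths by groove parallax in the wrist images I already have.

Run:
```python
from h import *
B={'L':(496.8,101.5,-9.7),'M':(493.2,-5.8,-5.2),'R':(459.4,-115.8,-5.8)}
for f,ks in (('w0.png','LMR'),('w1.png','MR'),('w2.png','MR'),('w3.png','LR')):
    d=load(f); im=d['im'].mean(2); C=-d['R'].T@d['t']
    for k in ks:
        x,y,a=B[k]; a=np.radians(a); X=np.array([np.cos(a),np.sin(a)]);Y=np.array([-X[1],X[0]])
        rel=C[:2]-[x,y]; tx,ty=rel@X/(C[2]-28),rel@Y/(C[2]-28)
        prof=[]
        for s in np.arange(-8,8.1,1):
            v=[]
            for q in (-3,0,3):
                p=np.array([x,y])+s*Y+q*X; u,w=proj(d,[p[0],p[1],28])
                v.append(cv2.getRectSubPix(im.astype(np.float32),(1,1),(float(u),float(w)))[0,0] if 0<u<639 and 0<w<479 else -1)
            prof.append(np.mean(v))
        print(f,k,'tan x,y',tx.round(2),ty.round(2),np.array(prof).astype(int))
        prof=[]
        for s in np.arange(-20,20.1,1.5):
            p=np.array([x,y])+s*X; u,w=proj(d,[p[0],p[1],28])
            prof.append(cv2.getRectSubPix(im.astype(np.float32),(1,1),(float(u),float(w)))[0,0] if 0<u<639 and 0<w<479 else -1)
        print('   along x -20..20/1.5',np.array(prof).astype(int))
```

```text
w0.png L tan x,y 0.22 -0.76 [213 216 216 154  99 100 104 106 106 107 106 102 109 175 216 215 212]
   along x -20..20/1.5 [210 212 212 110  99 107 106 106 106 106 106 107 106 106 106 106 105 106
 107 107 107 106 107 105  98 167 219]
w0.png M tan x,y 0.14 -0.46 [212 213 215 206 166 159 156 117 100 104 104 104 100 133 201 218 213]
   along x -20..20/1.5 [210 214 204  94  95 103 100 100 100 102 101  99 102 100 101 100 103 100
 104 100 101 103 101 102  93 180 219]
w0.png R tan x,y 0.21 -0.13 [212 212 214 200 162 159 162 161 163 165 168 148  96 152 217 214 212]
   along x -20..20/1.5 [211 216 165  92  88 168 164 163 163 163 163 163 163 163 163 163 163 163
 163 163 163 163 163 163 161 210 214]
w1.png M tan x,y 0.26 -0.68 [208 208 212 205 129  95 102 103 103 104 105 105  99 130 203 212 208]
   along x -20..20/1.5 [205 206 198  83  91 103 103 102 103 103 103 103 103 103 103 103 103 103
 103 103 104 104 103 104  98 181 212]
w1.png R tan x,y 0.36 -0.21 [208 208 210 198 153 157 157 158 160 163 132  98  98 124 213 208 207]
   along x -20..20/1.5 [ -1  -1  -1  93  77  74 127 160 159 159 159 160 16
[... 288 characters left out ...]
51]
w2.png R tan x,y -0.25 0.94 [245 247 241 195 182 185 187 187 185 184 183 179 182 220 250 246 245]
   along x -20..20/1.5 [191 192 183 104 106 189 185 185 185 185 185 185 185 185 185 185 185 185
 185 185 185 185 190 147 141 219 247]
w3.png L tan x,y -0.28 -0.52 [255 255 251 209 200 198 134 138 140 141 143 141 133 248 255 255 255]
   along x -20..20/1.5 [255 255 255 145 139 140 139 140 140 140 140 140 140 140 140 139 140 140
 140 140 140 139 140 137 158 173 255]
w3.png R tan x,y -0.25 0.53 [197 198 201 147 111 112 141 124 134 115 129 202 197 197 197 197 197]
   along x -20..20/1.5 [197 197 187 107 113 114 114 113 113 112 113 112 112 113 112 141 185 191
 197 194 192 194 114 139 158 224 250]
```

The parallax gives depths of about 13.7 mm (left), 13.7 mm (middle) and 15 mm (right), so all three are rejects. Now the gauge goes back on its rest.

jog_arm --pt "0 0 0 0 0 -2 1" --pt "0 0 0 0 0 -15 1" --pt "0 0 0 0 0 -30 1" --pt "0 0 -7 0 0 -15 1" --pt "0 0 -6.8 0 0 0 1" --pt "0 0 0 -14 -7 0 1" --pt "0 0 0 -28 -14 0 1" --pt "0 0 0 -34 -17 0 1" --pt "0 0 0 -34 -17 0 1" --pt "0 0 0 -24 -12 0 1" --pt "0 0 0 -13 -6 0 1" --pt "0 0 0 0 0 0 1" --pt "0 0 0 0 0 0 1" --pt "0 0 0 0 0 0 1" --pt "0 0 0 0 0 0 1"

```text
t: 17.63
position: [614.0, -167.4, 119.0]
tcp_rot: [-0.07, 0.998, 0.0, -0.001]
force: [0.3, -0.1, -2.2]
gripper_width: 23.4
grip_force: 59.1
```

Run:
```python
from h import *
go(616,-168.5,61,7.9)
```

```text
t 17.63 p [ 614.  -167.4  119. ] turn [ 0.  -0.1  0.1] shift [-1.9 -1.3 58. ] | 1.5 rows; F [ 0.3 -0.1 -2.2] w 23.4
```

jog_arm --pt "0 0 0 -1.5 -1 15 1" --pt "0 0 0 0 0 20 1" --pt "0 0 0 0 0 12 1" --pt "0 0 0 0 0 5 1" --pt "0 0 0 0 0 3 1" --pt "0 0 0 0 0 2 1" --pt "0 0 0 0 0 1 1" --pt "0 0 0 0 0 0 1" --pt "0 0 0 0 0 0 1" --pt "0 0 0 0 0 0 1"

```text
t: 18.47
position: [617.2, -168.8, 61.9]
tcp_rot: [-0.07, 0.998, -0.0, 0.001]
force: [0.7, -0.0, -2.0]
gripper_width: 23.2
grip_force: 59.1
```

jog_arm --pt "0 0 0 0 0 0.7 1" --pt "0 0 0 0 0 0.6 1" --pt "0 0 0 0 0 0 1" --pt "0 0 0 0 0 0 1" --pt "0 0 0 0 0 0 -1" --pt "0 0 0 0 0 0 -1" --pt "0 0 0 0 0 0 -1" --pt "0 0 0 0 0 0 -1" --pt "0 0 0 0 0 0 -1" --pt "0 0 0 0 0 0 -1" --pt "0 0 0 0 0 -20 -1" --pt "0 0 0 0 0 -35 -1" --pt "0 0 0 0 0 -35 -1" --pt "0 0 0 0 0 0 -1"

```text
t: 19.63
position: [621.0, -170.3, 157.1]
tcp_rot: [-0.07, 0.998, -0.002, 0.006]
force: [1.9, 0.5, 1.3]
gripper_width: 85.1
grip_force: 0.0
```

Run:
```python
from h import *
snap('wrist','w5.png'); snap('scene','s7.png');snap('top','t4.png');blocks('t4.png',28,300,1500)
im=load('w5.png')['im'].astype(int); m=((im.max(2)<45)).astype(np.uint8)
n,l,st,ce=cv2.connectedComponentsWithStats(m)
for i in range(1,n):
    if st[i,4]>300: print(st[i],ce[i])
go(459.4,-116,120,-5.8)
cv2.imwrite('pics/c6.png',np.hstack([load('w5.png')['im'][130:370,180:480,::-1],cv2.resize(load('s7.png')['im'][250:370,180:330,::-1],None,fx=2,fy=2)]))
```

```text
[306. 373.] xy 337.0 10.7 size 154.3 63.0 yaw -6.8
[364. 310.] xy 458.9 -113.8 size 56.9 37.9 yaw -6.2
[314. 295.] xy 492.7 -5.6 size 57.0 35.2 yaw -5.5
[265. 293.] xy 496.3 100.9 size 56.9 35.0 yaw -9.6
[491. 290.] xy 507.3 -387.6 size 199.9 53.3 yaw 4.5
[ 46. 239.] xy 626.0 607.2 size 295.9 135.1 yaw 5.6
[258. 181.] xy 756.3 122.5 size 133.1 49.1 yaw 0.8
[ 82. 154.] xy 810.8 513.1 size 85.5 40.8 yaw 68.6
[468. 138.] xy 857.9 -363.6 size 74.6 67.4 yaw -22.9
[181. 130.] xy 868.2 293.5 size 127.7 44.9 yaw 84.3
[ 301  209   43   69 2753] [322.29785688 244.32074101]
[ 390  221  250   83 9155] [493.08083015 260.01474604]
[    7   303   624   177 51845] [317.24276208 419.83685987]
t 19.78 p [ 616.7 -168.6  150.1] turn [ 0.   0.  13.8] shift [161.8  36.4  30.1] | 4.4 rows; F [-0.4  0.2  0. ] w 85.4
```

View pics/c6.png

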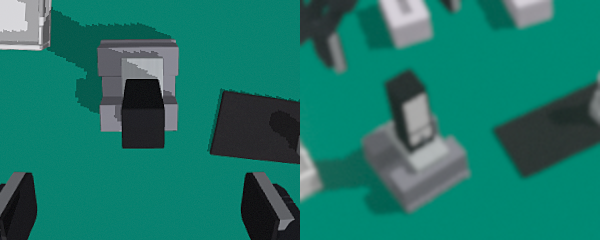

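The gauge stands upright on its rest. Next I'll fetch the right block.

jog_arm --pt "0 0 7 0 0 0 -1" --pt "0 0 6.8 10 2 0 -1" --pt "0 0 0 20 5 0 -1" --pt "0 0 0 32 7 0 -1" --pt "0 0 0 32 7 0 -1" --pt "0 0 0 32 7 0 -1" --pt "0 0 0 22 5 15 -1" --pt "0 0 0 12 3 30 -1" --pt "0 0 0 0 0 30 -1" --pt "0 0 0 0 0 0 -1" --pt "0 0 0 0 0 0 -1" --pt "0 0 0 0 0 0 -1"

```text
t: 20.78
position: [461.5, -118.5, 75.4]
tcp_rot: [0.051, 0.999, -0.0, 0.0]
force: [-0.5, -0.2, -0.1]
gripper_width: 85.4
grip_force: 0.0
```

Run:
```python
from h import *
go(459.4,-116,6,-5.8); snap('wrist','w6.png'); blocks('w6.png',28,1500,20000)
```

```text
t 20.78 p [ 461.5 -118.5   75.4] turn [-0.  0. -0.] shift [ 2.4  2.2 69.4] | 1.8 rows; F [-0.5 -0.2 -0.1] w 85.4
[503. 291.] xy 494.0 -5.5 size 56.8 34.8 yaw -5.5
[620. 276.] xy 498.1 102.6 size 56.9 37.2 yaw -9.7
[323. 257.] xy 458.4 -115.7 size 58.5 34.5 yaw -5.9
[506.  62.] xy 361.1 -7.0 size 100.7 56.8 yaw -7.9
```

jog_arm --pt "0 0 0 2.5 2.2 20 -1" --pt "0 0 0 0 0 25 -1" --pt "0 0 0 0 0 15 -1" --pt "0 0 0 0 0 8 -1" --pt "0 0 0 0 0 0 -1" --pt "0 0 0 0 0 0 1" --pt "0 0 0 0 0 0 1" --pt "0 0 0 0 0 0 1" --pt "0 0 0 0 0 0 1" --pt "0 0 0 0 0 0 1" --pt "0 0 0 0 0 0 1" --pt "0 0 0 0 0 0 1" --pt "0 0 0 0 0 -10 1" --pt "0 0 0 0 0 -25 1" --pt "0 0 0 0 0 -25 1" --pt "0 0 -5 0 0 -10 1" --pt "0 0 -5 0 0 0 1" --pt "0 0 0 0 0 0 1"

```text
t: 22.33
position: [459.3, -115.4, 78.5]
tcp_rot: [-0.038, 0.999, 0.0, 0.001]
force: [-0.5, -0.2, -0.6]
gripper_width: 32.6
grip_force: 59.9
```

Run:
```python
from h import *
go(441,-339.5,76,4.3)
```

```text
t 22.33 p [ 459.3 -115.4   78.5] turn [-0.   0.1  0. ] shift [  35.1 -222.1    2.5] | 5.9 rows; F [-0.5 -0.2 -0.6] w 32.6
```

jog_arm --pt "0 0 0 2 -14 0 1" --pt "0 0 0 5 -30 0 1" --pt "0 0 0 5.5 -35 0 1" --pt "0 0 0 5.5 -35 0 1" --pt "0 0 0 5.5 -35 0 1" --pt "0 0 0 5.5 -35 0 1" --pt "0 0 0 4 -25 0 1" --pt "0 0 0 2 -13 0 1" --pt "0 0 0 0 0 15 1" --pt "0 0 0 0 0 0 1" --pt "0 0 0 0 0 0 1" --pt "0 0 0 0 0 0 1"

```text
t: 23.33
position: [440.3, -338.1, 62.0]
tcp_rot: [-0.037, 0.999, 0.001, -0.0]
force: [-1.1, -0.7, -0.9]
gripper_width: 32.6
grip_force: 59.9
```

Run:
```python
from h import *
go(441,-339.5,12.5,4.3)
```

```text
t 23.33 p [ 440.3 -338.1   62. ] turn [ 0.1 -0.  -0. ] shift [-0.6 -1.4 49.5] | 1.3 rows; F [-1.1 -0.7 -0.9] w 32.6
```

jog_arm --pt "0 0 0 0 0 15 1" --pt "0 0 0 0 0 15 1" --pt "0 0 0 0 0 10 1" --pt "0 0 0 0 0 5 1" --pt "0 0 0 0 0 3 1" --pt "0 0 0 0 0 1 1" --pt "0 0 0 0 0 0 1" --pt "0 0 0 0 0 0 1" --pt "0 0 0 0 0 0 -1" --pt "0 0 0 0 0 0 -1" --pt "0 0 0 0 0 0 -1" --pt "0 0 0 0 0 0 -1" --pt "0 0 0 0 0 -15 -1" --pt "0 0 0 0 0 -30 -1" --pt "0 0 0 0 0 -35 -1" --pt "0 0 4.8 0 0 0 -1" --pt "0 0 4.8 0 0 0 -1"

```text
t: 24.75
position: [441.5, -340.5, 95.6]
tcp_rot: [0.049, 0.999, -0.001, 0.002]
force: [-0.5, 0.6, -0.5]
gripper_width: 85.3
grip_force: 0.0
```

Run:
```python
from h import *
snap('wrist','w7.png'); blocks('w7.png',32,800,20000); snap('top','t5.png'); blocks('t5.png',28,250,1500)
go(493,-5.5,75,-5.3)
```

```text
[306. 373.] xy 336.9 10.8 size 154.1 62.9 yaw -6.7
[314. 295.] xy 493.0 -5.4 size 56.7 34.9 yaw -4.9
[265. 293.] xy 496.5 100.9 size 56.5 34.9 yaw -9.9
[384. 238.] xy 614.4 -166.2 size 77.8 56.2 yaw -1.7
[ 46. 234.] xy 630.6 607.8 size 286.8 134.9 yaw 5.6
[258. 181.] xy 756.3 122.5 size 133.0 49.1 yaw 0.8
[ 82. 154.] xy 810.5 513.4 size 85.7 40.0 yaw 69.5
[463. 143.] xy 838.0 -355.7 size 123.3 55.6 yaw -45.7
[181. 130.] xy 868.6 293.4 size 127.5 44.5 yaw 84.0
t 24.85 p [ 440.4 -339.5   93.6] turn [-0.   0.1 -0.1] shift [-21.6 337.4  18.6] | 8.9 rows; F [0.1 0.9 0.2] w 85.1
```

jog_arm --pt "0 0 0 -1 17 -10 -1" --pt "0 0 0 -2 35 0 -1" --pt "0 0 0 -2 35 0 -1" --pt "0 0 0 -2 35 0 -1" --pt "0 0 0 -2 35 0 -1" --pt "0 0 0 -2 35 0 -1" --pt "0 0 0 -2 35 0 -1" --pt "0 0 0 -2 35 0 -1" --pt "0 0 0 -2 35 0 -1" --pt "0 0 0 -2 25 0 -1" --pt "0 0 0 -2 15 15 -1" --pt "0 0 0 0 0 15 -1" --pt "0 0 0 0 0 0 -1" --pt "0 0 0 0 0 0 -1" --pt "0 0 0 0 0 0 -1" --pt "0 0 0 0 0 0 -1"

```text
t: 26.18
position: [493.1, -6.9, 73.6]
tcp_rot: [0.048, 0.999, -0.0, 0.001]
force: [0.6, -0.2, -0.2]
gripper_width: 85.6
grip_force: 0.0
```

Run:
```python
from h import *
snap('wrist','w8.png'); blocks('w8.png',28,1500,20000)
go(493.2,-5.5,7,-5.3)
```

```text
[ 18. 319.] xy 542.0 -244.2 size 186.2 76.6 yaw -32.1
[320. 261.] xy 490.9 -5.6 size 62.5 34.7 yaw -5.5
[492. 248.] xy 494.7 95.4 size 61.1 46.7 yaw -9.9
[320.  38.] xy 382.6 5.1 size 63.4 56.7 yaw -5.2
t 26.23 p [493.1  -6.8  73.7] turn [ 0.   0.1 -0.2] shift [ 0.   1.3 66.7] | 1.8 rows; F [ 0.1 -0.9  0.3] w 85.5
```

jog_arm --pt "0 0 0 0 1.2 20 -1" --pt "0 0 0 0 0 25 -1" --pt "0 0 0 0 0 15 -1" --pt "0 0 0 0 0 6.5 -1" --pt "0 0 0 0 0 0 -1" --pt "0 0 0 0 0 0 1" --pt "0 0 0 0 0 0 1" --pt "0 0 0 0 0 0 1" --pt "0 0 0 0 0 0 1" --pt "0 0 0 0 0 0 1" --pt "0 0 0 0 0 0 1" --pt "0 0 0 0 0 0 1" --pt "0 0 0 0 0 -10 1" --pt "0 0 0 0 0 -25 1" --pt "0 0 0 0 0 -25 1" --pt "0 0 -5 0 0 -10 1" --pt "0 0 -4.5 0 0 0 1" --pt "0 0 0 0 0 0 1"

```text
t: 27.73
position: [493.4, -4.5, 78.1]
tcp_rot: [-0.037, 0.999, 0.0, 0.001]
force: [0.1, 0.2, -1.9]
gripper_width: 33.2
grip_force: 59.8
```

Run:
```python
from h import *
go(502.7,-335,76,4.3)
```

```text
t 27.73 p [493.4  -4.5  78.1] turn [ 0.   0.1 -0.1] shift [  15.5 -330.3    2.1] | 8.7 rows; F [ 0.1  0.2 -1.9] w 33.2
```

jog_arm --pt "0 0 0 1 -16 0 1" --pt "0 0 0 1.5 -35 0 1" --pt "0 0 0 1.5 -36 0 1" --pt "0 0 0 2 -36 0 1" --pt "0 0 0 1.5 -36 0 1" --pt "0 0 0 2 -36 0 1" --pt "0 0 0 1.5 -36 0 1" --pt "0 0 0 1.5 -36 0 1" --pt "0 0 0 1.5 -35 0 1" --pt "0 0 0 1.5 -18 0 1" --pt "0 0 0 0 -10 15 1" --pt "0 0 0 0 0 0 1" --pt "0 0 0 0 0 0 1" --pt "0 0 0 0 0 0 1"

```text
t: 28.9
position: [500.9, -333.6, 61.3]
tcp_rot: [-0.036, 0.999, 0.001, -0.0]
force: [0.9, 0.9, -0.5]
gripper_width: 32.7
grip_force: 59.9
```

Run:
```python
from h import *
go(502.7,-335,12.5,4.3); snap('wrist','w9.png')
```

```text
t 28.9 p [ 500.9 -333.6   61.3] turn [ 0.1 -0.1 -0.2] shift [-1.7 -1.6 48.8] | 1.3 rows; F [ 0.9  0.9 -0.5] w 32.7
```

View pics/w9.png

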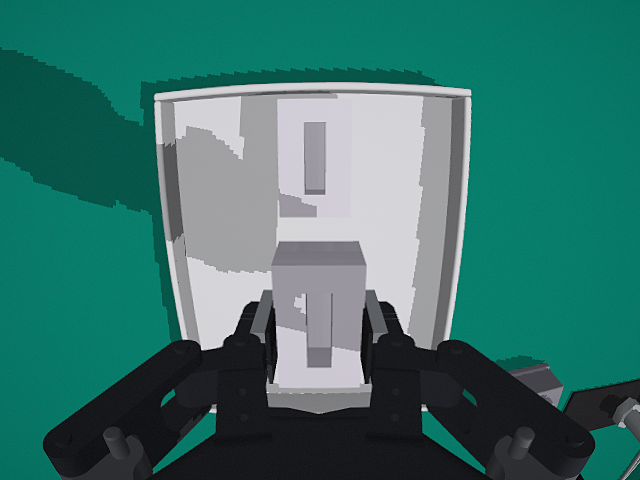

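The right block lies in the tray at (314,157), with the middle one held in line behind it. I'll lower it now.

jog_arm --pt "0 0 0 -3 -1 15 1" --pt "0 0 0 0 0 15 1" --pt "0 0 0 0 0 10 1" --pt "0 0 0 0 0 5 1" --pt "0 0 0 0 0 3 1" --pt "0 0 0 0 0 0.5 1" --pt "0 0 0 0 0 0 1" --pt "0 0 0 0 0 0 1" --pt "0 0 0 0 0 0 -1" --pt "0 0 0 0 0 0 -1" --pt "0 0 0 0 0 0 -1" --pt "0 0 0 0 0 0 -1" --pt "0 0 0 0 0 -15 -1" --pt "0 0 0 0 0 -30 -1" --pt "0 0 0 0 0 -35 -1" --pt "0 0 7 0 0 0 -1" --pt "0 0 7 0 0 0 -1" --pt "0 0 0 0 0 0 -1"

```text
t: 30.45
position: [504.5, -335.9, 93.9]
tcp_rot: [0.088, 0.996, -0.0, 0.001]
force: [0.2, -0.9, 0.0]
gripper_width: 85.4
grip_force: 0.0
```

Run:
```python
from h import *
snap('top','t6.png'); blocks('t6.png',28,250,1500)
go(496.6,101,75,-9.8)
```

```text
[550. 437.] xy 182.2 -500.0 size 268.2 99.4 yaw 78.2
[306. 373.] xy 336.9 10.8 size 154.1 62.9 yaw -6.7
[265. 293.] xy 496.6 100.9 size 57.2 35.0 yaw -9.6
[385. 238.] xy 614.4 -166.2 size 77.8 56.2 yaw -1.7
[ 46. 234.] xy 630.3 607.7 size 287.2 134.9 yaw 5.6
[258. 181.] xy 756.3 122.5 size 133.1 49.1 yaw 0.8
[ 82. 154.] xy 810.7 513.2 size 85.4 40.2 yaw 68.9
[463. 143.] xy 837.9 -355.6 size 123.4 55.6 yaw -45.7
[181. 130.] xy 868.4 293.5 size 127.6 44.8 yaw 84.1
t 30.5 p [ 504.1 -335.6   93.3] turn [-0.   0.   0.1] shift [ 81.7 429.   18.3] | 11.5 rows; F [-0.4 -0.1 -0.9] w 85.1
```

jog_arm --pt "0 0 0 4 18 -10 -1" --pt "0 0 0 7 35 0 -1" --pt "0 0 0 7 37 0 -1" --pt "0 0 0 7 37 0 -1" --pt "0 0 0 7 37 0 -1" --pt "0 0 0 7 37 0 -1" --pt "0 0 0 7 37 0 -1" --pt "0 0 0 7 37 0 -1" --pt "0 0 0 7 37 0 -1" --pt "0 0 0 7 37 0 -1" --pt "0 0 0 7 37 0 -1" --pt "0 0 0 5 25 0 -1" --pt "0 0 0 3 18 15 -1" --pt "0 0 0 0 0 15 -1" --pt "0 0 0 0 0 0 -1" --pt "0 0 0 0 0 0 -1" --pt "0 0 0 0 0 0 -1"

```text
t: 31.92
position: [497.2, 99.8, 73.3]
tcp_rot: [0.086, 0.996, -0.0, 0.0]
force: [0.6, 0.1, 0.3]
gripper_width: 85.3
grip_force: 0.0
```

Run:
```python
from h import *
snap('wrist','w10.png'); blocks('w10.png',28,1500,20000)
go(496.6,101,7,-9.8)
```

```text
[320. 260.] xy 494.8 101.0 size 62.4 34.7 yaw -9.5
[128.  62.] xy 367.2 19.8 size 96.7 57.4 yaw -6.3
t 31.97 p [497.5  99.8  73.6] turn [-0.   0.1 -0.1] shift [ 1.1  1.  66.6] | 1.8 rows; F [0.2 0.2 0.2] w 85.4
```

jog_arm --pt "0 0 0 0.5 1 20 -1" --pt "0 0 0 0 0 25 -1" --pt "0 0 0 0 0 15 -1" --pt "0 0 0 0 0 6.5 -1" --pt "0 0 0 0 0 0 -1" --pt "0 0 0 0 0 0 1" --pt "0 0 0 0 0 0 1" --pt "0 0 0 0 0 0 1" --pt "0 0 0 0 0 0 1" --pt "0 0 0 0 0 0 1" --pt "0 0 0 0 0 0 1" --pt "0 0 0 0 0 0 1" --pt "0 0 0 0 0 -10 1" --pt "0 0 0 0 0 -25 1" --pt "0 0 0 0 0 -35 1" --pt "0 0 -7 0 0 -30 1" --pt "0 0 -7 0 0 0 1" --pt "0 0 0 0 0 0 1"

```text
t: 33.47
position: [497.8, 102.6, 109.0]
tcp_rot: [-0.038, 0.999, 0.001, 0.002]
force: [-0.3, -0.3, -1.1]
gripper_width: 32.7
grip_force: 60.0
```

Run:
```python
from h import *
go(567.5,-331,106,4.3)
```

```text
t 33.47 p [497.8 102.6 109. ] turn [ 0.1  0.3 -0. ] shift [ -37.  -437.6    3. ] | 11.6 rows; F [-0.3 -0.3 -1.1] w 32.7
```

jog_arm --pt "0 0 0 0 -18 0 1" --pt "0 0 0 0 -35 0 1" --pt "0 0 0 0 -38 0 1" --pt "0 0 0 0 -38 0 1" --pt "0 0 0 0 -38 0 1" --pt "0 0 0 0 -38 0 1" --pt "0 0 0 0 -38 0 1" --pt "0 0 0 0 -38 0 1" --pt "0 0 0 0 -38 0 1" --pt "0 0 0 -3 -38 0 1" --pt "0 0 0 -9 -36 0 1" --pt "0 0 0 -12 -26 0 1" --pt "0 0 0 -12 -19 10 1" --pt "0 0 0 -1 0 20 1" --pt "0 0 0 0 0 15 1" --pt "0 0 0 0 0 0 1" --pt "0 0 0 0 0 0 1" --pt "0 0 0 0 0 0 1"

```text
t: 34.97
position: [564.8, -331.4, 61.6]
tcp_rot: [-0.036, 0.999, 0.0, -0.0]
force: [0.1, 0.3, -1.1]
gripper_width: 32.7
grip_force: 60.0
```

Run:
```python
from h import *
go(567.5,-331,12.5,4.3)
snap('wrist','w11.png');d=load('w11.png'); g=d['im'].mean(2); print(g[180:330:3,318].astype(int))
```

```text
t 34.97 p [ 564.8 -331.4   61.6] turn [ 0.  -0.  -0.2] shift [-2.7  0.2 49.1] | 1.3 rows; F [ 0.1  0.3 -1.1] w 32.7
[157 157 158 158 153 121 168 211 211 211 219 219 215 211 216 216 217 217
 216 216 221 121 124 124 123 123 122 126 123 158 156 156 156 157 157 156
 156 156 156 156 156 156 156 156 156 156 155 155 155 155]
```

jog_arm --pt "0 0 0 -1.5 0 15 1" --pt "0 0 0 0 0 15 1" --pt "0 0 0 0 0 10 1" --pt "0 0 0 0 0 4 1" --pt "0 0 0 0 0 2 1" --pt "0 0 0 0 0 1 1" --pt "0 0 0 0 0 0 1" --pt "0 0 0 0 0 0 1" --pt "0 0 0 0 0 0 1"

```text
t: 35.77
position: [566.8, -332.4, 15.1]
tcp_rot: [-0.036, 0.999, -0.0, 0.0]
force: [0.4, -0.1, -1.9]
gripper_width: 33.3
grip_force: 60.0
```

jog_arm --pt "0 0 0 0 0 1 1" --pt "0 0 0 0 0 1 1" --pt "0 0 0 0 0 0.5 1" --pt "0 0 0 0 0 0 1" --pt "0 0 0 0 0 0 1" --pt "0 0 0 0 0 0 -1" --pt "0 0 0 0 0 0 -1" --pt "0 0 0 0 0 0 -1" --pt "0 0 0 0 0 0 -1" --pt "0 0 0 0 0 -15 -1" --pt "0 0 0 0 0 -30 -1" --pt "0 0 0 0 0 -35 -1" --pt "0 0 0 0 0 -35 -1" --pt "0 0 0 20 0 -35 -1" --pt "0 0 0 25 0 -20 -1" --pt "0 0 0 0 0 0 -1" --pt "0 0 0 0 0 0 -1"

```text
t: 37.18
position: [521.3, -336.5, 184.9]
tcp_rot: [-0.035, 0.999, -0.001, 0.002]
force: [-0.1, 0.4, 0.1]
gripper_width: 85.1
grip_force: 0.0
```

Run:
```python
from h import *
snap('wrist','w12.png'); snap('top','t7.png')
print(observe()['position'])
cv2.imwrite('pics/c7.png',np.hstack([load('w12.png')['im'][:,:,::-1][80:480,120:520],load('t7.png')['im'][:,:,::-1][180:380,200:600].repeat(2,0).repeat(1,1)]))
```

```text
[ 521.99932688 -334.67580775  182.09425821]
```

View pics/c7.png

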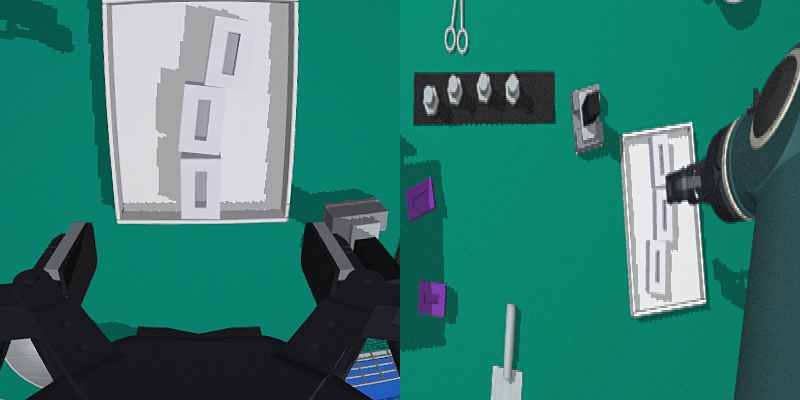

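All three blocks lie flat in the tray, one of them slightly skewed. The four bolts are next, and from here I check by numbers only.

Run:
```python
from h import *
go(630,25,180,0)
d=load('t7.png'); im=d['im']; hsv=cv2.cvtColor(im,cv2.COLOR_RGB2HSV)
a=load('t0.png')['im']
# pad interior: bright on black
m=((im.max(2)>90)&(hsv[:,:,1]<60)).astype(np.uint8); n,l,st,ce=cv2.connectedComponentsWithStats(m[205:245,215:352])
for i in range(1,n):
    if st[i,4]>30: print(st[i],ce[i]+[215,205])
print(observe()['joints'])
```

```text
t 37.28 p [ 522.  -334.7  182.1] turn [0.  0.  4.1] shift [-108.   359.7    2.1] | 9.9 rows; F [ 0.2 -0.5 -0.4] w 85.6
[ 62  11  14  15 159] [283.37106918 223.24528302]
[ 32  12  15  16 166] [253.98795181 224.31325301]
[ 90  12  15  15 161] [311.93167702 223.93167702]
[  8  17  16  16 168] [229.93452381 229.33928571]
[ 0.22344377  0.48346436  0.39213895  1.74506259 -0.22021457  0.95622626
  2.34590306]
```

jog_arm --pt "0 0 4 -4 15 -5 -1" --pt "0 0 0 -8 28 0 -0.05" --pt "0 0 0 -11 36 0 -0.05" --pt "0 0 0 -11 36 0 -0.05" --pt "0 0 0 -11 36 0 -0.05" --pt "0 0 0 -11 36 0 -0.05" --pt "0 0 0 -11 36 0 -0.05" --pt "0 0 0 -11 36 0 -0.05" --pt "0 0 0 -11 36 0 -0.05" --pt "0 0 0 -11 36 0 -0.05" --pt "0 0 0 -8 28 5 -0.05" --pt "0 0 0 0 0 0 -0.05" --pt "0 0 0 0 0 0 -0.05" --pt "0 0 0 0 0 0 -0.05"

```text
t: 38.45
position: [627.4, 23.9, 180.6]
tcp_rot: [-0.001, 1.0, -0.001, -0.001]
force: [-0.0, -1.7, -0.4]
gripper_width: 44.8
grip_force: 0.0
```

```bash
cat >> h.py <<'E'
def bolts(f):
    "bolt tops: brightest hexless discs on black pad; head+shank blob -> far end = shank top"
    d=load(f); im=d['im']; hsv=cv2.cvtColor(im,cv2.COLOR_RGB2HSV)
    m=((im.max(2)>80)&(hsv[:,:,1]<70)).astype(np.uint8)
    n,l,st,ce=cv2.connectedComponentsWithStats(m)
    for i in range(1,n):
        x,y,w,h,A=st[i]
        if 200<A<6000 and y+h<478:
            p,q=at(d,*ce[i],28)[:2]
            if 600<p<700 and -60<q<230:
                C=-d['R'].T@d['t']; pts=np.argwhere(l==i)[:,::-1]
                # axis base->top in image
                b=proj(d,[p,q,4]);t=proj(d,[p,q,51.5]); e=(t-b)/np.linalg.norm(t-b); s=(pts-b)@e
                end=s.max(); half=np.linalg.norm(proj(d,[p,q+10,51.5])-t)
                side=(pts[s>end-half*1.5]-b)@np.array([-e[1],e[0]])
                c=b+e*(end-half)+np.array([-e[1],e[0]])*(side.max()+side.min())/2
                print('blob',st[i],'mid28',p,q,'top51.5',at(d,c[0],c[1],51.5)[:2])
E
python3 - <<'E'
from h import *
snap('wrist','w13.png'); bolts('w13.png'); bolts('w1.png')
go(654,-5,120,0)
E
```

```text
blob [ 466  211   48   43 1335] mid28 637.7 175.9 top51.5 [639.  178.4]
blob [ 269  220   37   48 1319] mid28 648.5 -3.1 top51.5 [650.   -3.5]
blob [ 341  223   39   47 1331] mid28 650.5 59.3 top51.5 [651.9  59.7]
blob [ 411  222   45   45 1355] mid28 648.5 123.3 top51.5 [649.6 125.1]
blob [ 484  274   50   55 1521] mid28 648.9 -6.1 top51.5 [650.3  -5.1]
blob [625 281  15  30 297] mid28 631.5 150.6 top51.5 [632.2 130.6]
blob [ 540  283   49   50 1218] mid28 650.3 57.1 top51.5 [652.5  58.8]
blob [588 286  46  46 955] mid28 647.7 121.7 top51.5 [650.6 124.3]
blob [433 302  42  58 730] mid28 678.9 -46.7 top51.5 [679.9 -48.3]
blob [557 337  37  40 541] mid28 699.0 96.3 top51.5 [688.6  79.8]
t 38.5 p [627.4  22.8 181.1] turn [-0.1 -0.1  0. ] shift [-26.6 -27.8  61.1] | 1.9 rows; F [0.1 0.2 0.3] w 45.0
```

jog_arm --pt "0 0 0 -12 -14 10 -0.05" --pt "0 0 0 -11 -13 30 -0.05" --pt "0 0 0 0 0 35 -0.05" --pt "0 0 0 0 0 20 -0.05" --pt "0 0 0 0 0 0 -0.05" --pt "0 0 0 0 0 0 -0.05" --pt "0 0 0 0 0 0 -0.05"

```text
t: 39.08
position: [651.8, -3.9, 88.5]
tcp_rot: [-0.0, 1.0, -0.0, 0.001]
force: [0.4, -0.1, -0.2]
gripper_width: 44.8
grip_force: 0.0
```

Run:
```python
from h import *
snap('wrist','w14.png'); bolts('w14.png')
go(650,-4,20,0)
```

```text
blob [ 546  208   67   55 2308] mid28 638.0 174.7 top51.5 [639.2 178. ]
blob [ 292  218   53   71 2755] mid28 649.1 -4.0 top51.5 [649.5  -3.1]
blob [ 482  221   68   62 2611] mid28 649.2 122.5 top51.5 [650.2 124.6]
blob [ 391  223   62   68 2777] mid28 651.1 58.5 top51.5 [652.   59.2]
blob [231 291  29  55 709] mid28 692.5 -50.4 top51.5 [686.1 -47. ]
blob [378 291  29  55 712] mid28 692.4 42.7 top51.5 [686.2  39.5]
blob [ 454  299   64   50 1258] mid28 698.7 109.2 top51.5 [690.6 104.7]
t 39.13 p [652.2  -3.5  89.1] turn [0.  0.2 0.1] shift [ 2.2 -0.5 69.1] | 1.8 rows; F [-0.1  0.3  0.2] w 45.0
```

jog_arm --pt "0 0 0 2 0 20 -0.05" --pt "0 0 0 0 0 30 -0.05" --pt "0 0 0 0 0 19 -0.05" --pt "0 0 0 0 0 0 -0.05" --pt "0 0 0 0 0 0 -0.05" --pt "0 0 0 0 0 0 1" --pt "0 0 0 0 0 0 1" --pt "0 0 0 0 0 0 1" --pt "0 0 0 0 0 0 1" --pt "0 0 0 0 0 0 1" --pt "0 0 0 0 0 0 1"

```text
t: 40.05
position: [650.7, -2.9, 20.6]
tcp_rot: [-0.001, 1.0, 0.0, 0.002]
force: [-1.3, 0.5, 7.4]
gripper_width: 18.2
grip_force: 58.4
```

jog_arm --pt "0 0 0 0 0 -15 1" --pt "0 0 0 0 0 -30 1" --pt "0 0 0 0 0 -35 1" --pt "0 0 0 0 0 -35 1" --pt "0 0 0 0 0 -35 1" --pt "0 0 0 0 0 -25 1" --pt "0 0 0 0 0 0 1" --pt "0 0 0 0 0 0 1"

```text
t: 40.72
position: [649.7, -2.9, 196.1]
tcp_rot: [-0.001, 1.0, 0.0, 0.002]
force: [-1.1, -0.1, -1.2]
gripper_width: 18.2
grip_force: 58.6
```

Run:
```python
from h import *
go(548,380,190,0)
```

```text
t 40.72 p [649.7  -2.9 196.1] turn [0.  0.3 0.1] shift [101.7 382.9   6.1] | 10.4 rows; F [-1.1 -0.1 -1.2] w 18.2
```

jog_arm --pt "0 0 0 4 16 0 1" --pt "0 0 0 9 34 0 1" --pt "0 0 0 10 37 0 1" --pt "0 0 0 10 37 0 1" --pt "0 0 0 10 37 0 1" --pt "0 0 0 10 37 0 1" --pt "0 0 0 10 37 0 1" --pt "0 0 0 10 37 0 1" --pt "0 0 0 10 37 0 1" --pt "0 0 0 9 35 0 1" --pt "0 0 0 6 25 0 1" --pt "0 0 0 3 14 0 1" --pt "0 0 0 0 0 20 1" --pt "0 0 0 0 0 0 1" --pt "0 0 0 0 0 0 1" --pt "0 0 0 0 0 0 1"

```text
t: 42.05
position: [547.9, 377.9, 172.9]
tcp_rot: [0.0, 1.0, -0.001, -0.0]
force: [-0.2, -0.3, -1.3]
gripper_width: 18.6
grip_force: 58.8
```

Run:
```python
from h import *
go(548,380,127,0); snap('wrist','w15.png')
d=load('w15.png'); im=d['im']
# pan inner/outer edges along lines through centre in the wrist view
for P,ax in (((508,338),1),((508,338),0),((460,338),1)):
    r=np.arange(-130,131,4); v=[]
    for s in r:
        X=[P[0]+(s if ax==0 else 0),P[1]+(s if ax==1 else 0),128]; u,w=proj(d,X)
        v.append(tuple(im[int(round(w)),int(round(u))]) if 0<=u<639.4 and 0<=w<479.4 else (0,0,0))
    print(P,ax,[(int(s),int(c[0]),int(c[1])) for s,c in zip(r,v)])
```

```text
t 42.05 p [547.9 377.9 172.9] turn [-0.1 -0.  -0. ] shift [-0.1  2.1 45.9] | 1.2 rows; F [-0.2 -0.3 -1.3] w 18.6
(508, 338) 1 [(-130, 8, 141), (-126, 12, 142), (-122, 14, 142), (-118, 14, 142), (-114, 12, 142), (-110, 7, 142), (-106, 9, 143), (-102, 10, 142), (-98, 0, 149), (-94, 135, 66), (-90, 95, 45), (-86, 98, 47), (-82, 96, 46), (-78, 141, 146), (-74, 77, 80), (-70, 139, 143), (-66, 142, 145), (-62, 139, 143), (-58, 139, 144), (-54, 143, 148), (-50, 142, 147), (-46, 138, 142), (-42, 142, 147), (-38, 141, 144), (-34, 132, 135), (-30, 141, 146), (-26, 144, 147), (-22, 140, 143), (-18, 140, 143), (-14, 141, 145), (-10, 139, 143), (-6, 142, 145), (-2, 196, 201), (2, 191, 195), (6, 196, 200), (10, 197, 200), (14, 192, 196), (18, 190, 195), (22, 190, 195), (26, 195, 200), (30, 191, 196), (34, 189, 194), (38, 188, 191), (42, 189, 191), (46, 191, 195), (50, 189, 194), (54, 188, 193), (58, 190, 194), (62, 195, 198), (66, 187, 191), (70, 187, 192), (74, 138, 142), (78, 107, 111), (82, 32, 111), (86, 6, 103), (90, 8, 103), (94, 9, 103), (98, 6, 103), (102, 1, 103), (106, 108, 107), (110, 1
[... 1509 characters left out ...]
88), (-42, 184, 189), (-38, 187, 192), (-34, 187, 191), (-30, 190, 194), (-26, 185, 190), (-22, 189, 193), (-18, 189, 194), (-14, 191, 195), (-10, 188, 192), (-6, 188, 192), (-2, 189, 193), (2, 188, 192), (6, 188, 192), (10, 186, 189), (14, 185, 190), (18, 188, 193), (22, 194, 198), (26, 190, 194), (30, 189, 194), (34, 188, 192), (38, 187, 191), (42, 189, 194), (46, 191, 195), (50, 190, 195), (54, 189, 193), (58, 192, 197), (62, 191, 195), (66, 185, 191), (70, 140, 144), (74, 150, 153), (78, 194, 197), (82, 8, 103), (86, 9, 102), (90, 8, 102), (94, 8, 101), (98, 11, 102), (102, 6, 101), (106, 9, 102), (110, 4, 101), (114, 11, 102), (118, 8, 102), (122, 14, 102), (126, 7, 101), (130, 3, 100)]
```

jog_arm --pt "0 0 0 0 0 15 1" --pt "0 0 0 0 0 12 1" --pt "0 0 0 0 0 5 1" --pt "0 0 0 0 0 3 1" --pt "0 0 0 0 0 2 1" --pt "0 0 0 0 0 2 1" --pt "0 0 0 0 0 2 1" --pt "0 0 0 0 0 2 1" --pt "0 0 0 0 0 2 1" --pt "0 0 0 0 0 1 1" --pt "0 0 0 0 0 0 1" --pt "0 0 0 0 0 0 1" --pt "0 0 0 0 0 0 1"

```text
t: 43.18
position: [547.4, 380.0, 127.3]
tcp_rot: [-0.001, 1.0, 0.0, 0.0]
force: [0.2, -0.1, 0.4]
gripper_width: 18.8
grip_force: 58.8
```

jog_arm --pt "0 0 0 0 0 0 0.3" --pt "0 0 0 0 0 0 0.1" --pt "0 0 0 0 0 0 -0.05" --pt "0 0 0 0 0 0 -0.05" --pt "0 0 0 0 0 0 -0.05" --pt "0 0 0 0 0 -10 -0.05" --pt "0 0 0 0 0 -25 -0.05" --pt "0 0 0 0 0 -30 -0.05" --pt "0 0 0 0 0 0 -0.05" --pt "0 0 0 0 0 0 -0.05"

```text
t: 44.02
position: [548.4, 380.7, 195.1]
tcp_rot: [-0.001, 1.0, 0.002, 0.002]
force: [0.4, -0.5, -0.9]
gripper_width: 44.7
grip_force: 0.0
```

```bash
cat >> h.py <<'E'
def panbolts(f,xl=(405,615),yl=(250,430),z=111):
    d=load(f); im=d['im']; hsv=cv2.cvtColor(im,cv2.COLOR_RGB2HSV)
    for k in range(1): pass
E
python3 - <<'E'
from h import *
snap('wrist','w16.png'); d=load('w16.png'); g=d['im'].mean(2)
# rows of intensity around the bolt expected at (548,378), base z 111..top 158
print('exp base/top',proj(d,[548,379,111]),proj(d,[548,379,158]))
u,v=proj(d,[548,379,135]).astype(int); sub=g[v-60:v+60:6,u-60:u+60:5].astype(int)
for r in sub: print(' '.join('%3d'%x for x in r))
go(652,59,190,0)
E
```

```text
exp base/top [315.3 243.6] [314.9 272.1]
201 198 202 198 198 198 196 204 200 199 196 196 195 196 198 198 195 196 197 200 195 198 199 141
202 199 204 198 199 199 197 206 199 200 197 196 196 197 198 199 195 196 196 199 196 197 199 142
151 146 158 142 201 200 198 205 199 200 197 196 196 197 198 200 195 196 197 199 196 198 189 142
151 151 156 149 150 143 201 203 147 145 201 197 196 198 198 200 197 197 197 198 196 197 191 141
150 152 154 151 152 148 149 151 149 150 147 148 107 135 198 199 197 196 197 199 196 196 192 141
149 152 153 152 152 146 150 149 150 151 114 150 201 128 105 104 204 197 196 198 196 197 194 141
149 152 151 151 152 148 149 149 120 114 146 147 201 198 197 202 125 203 197 198 197 196 197 140
199 207 144 152 153 148 150 149 140 145 146 121 118 109 158 201 199 197 197 197 196 197 137 141
199 202 198 203 204 148 150 148 148 148 113 114 118 113 111 108 197 203 197 198 196 197 136 140
199 201 197 204 201 203 150 149 149 140 116 114 119 114 112 119 199 197 197 197 196 196 198 139
198 201 199 206 201 201 207 145 142 133 118 106 199 151 106 119 196 195 197 197 196 196 195 140
199
[... 276 characters left out ...]
 198 140
201 200 202 201 201 204 199 201 202 197 194 199 199 198 194 202 200 197 196 197 198 196 199 141
203 199 200 198 201 206 197 201 200 199 200 195 199 199 199 201 201 197 196 197 198 197 201 142
102  34 175 197 201 204 199 202 199 199 201 198 196 196 201 200 200 198 196 197 198 197 201 145
113  26   6 197 203 202 200 202 200 199 200 199 197 197 202 200 201 199 196 197 198 196 172 148
108  22  11 200 205 200 199 202 200 198 199 200 199 197 200 201 201 199 196 197 198 197 169 141
 22  18  18 202 205 200 199 200 200 198 199 201 200 197 201 201 201 199 197 197 198 197 182 133
t 44.07 p [547.4 380.2 193.3] turn [0.1 0.1 0.1] shift [-104.6 -321.2    3.3] | 8.9 rows; F [-0.2 -0.1  0.4] w 44.8
```

The first bolt stands upright on the pan where expected. Next is bolt 3.

jog_arm --pt "0 0 0 -5 -16 0 -0.05" --pt "0 0 0 -11 -34 0 -0.05" --pt "0 0 0 -12 -37 0 -0.05" --pt "0 0 0 -12 -37 0 -0.05" --pt "0 0 0 -12 -37 0 -0.05" --pt "0 0 0 -12 -37 0 -0.05" --pt "0 0 0 -12 -37 0 -0.05" --pt "0 0 0 -12 -37 0 -0.05" --pt "0 0 0 -9 -27 15 -0.05" --pt "0 0 0 -7 -22 30 -0.05" --pt "0 0 0 0 0 35 -0.05" --pt "0 0 0 0 0 20 -0.05" --pt "0 0 0 0 0 0 -0.05" --pt "0 0 0 0 0 0 -0.05" --pt "0 0 0 0 0 0 -0.05"

```text
t: 45.32
position: [652.3, 58.6, 92.9]
tcp_rot: [-0.001, 1.0, -0.0, 0.001]
force: [1.3, 0.3, 0.0]
gripper_width: 44.9
grip_force: 0.0
```

Run:
```python
from h import *
snap('wrist','w17.png'); bolts('w17.png')
go(652,59,20,0)
```

```text
blob [ 470  203   68   60 2617] mid28 637.9 176.0 top51.5 [638.9 178. ]
blob [ 394  218   62   65 2680] mid28 648.9 123.9 top51.5 [649.8 125. ]
blob [ 293  220   55   68 2627] mid28 651.0 59.9 top51.5 [651.5  60.1]
blob [226 291  34  55 723] mid28 695.5 11.1 top51.5 [688.6  12. ]
blob [378 291  29  55 728] mid28 695.0 106.4 top51.5 [689.5 103.2]
blob [403 302  40  35 472] mid28 696.1 131.2 top51.5 [684.4 123.2]
t 45.37 p [652.8  59.   93.7] turn [0.  0.1 0.1] shift [ 0.8  0.  73.7] | 1.9 rows; F [0.5 0.3 0.2] w 44.8
```

jog_arm --pt "0 0 0 1 1 22 -0.05" --pt "0 0 0 0 0 32 -0.05" --pt "0 0 0 0 0 19 -0.05" --pt "0 0 0 0 0 0 -0.05" --pt "0 0 0 0 0 0 -0.05" --pt "0 0 0 0 0 0 1" --pt "0 0 0 0 0 0 1" --pt "0 0 0 0 0 0 1" --pt "0 0 0 0 0 0 1" --pt "0 0 0 0 0 0 1" --pt "0 0 0 0 0 0 1"

```text
t: 46.28
position: [652.6, 60.3, 21.6]
tcp_rot: [-0.001, 1.0, 0.0, 0.002]
force: [0.3, -0.4, 7.6]
gripper_width: 17.9
grip_force: 58.5
```

jog_arm --pt "0 0 0 0 0 -15 1" --pt "0 0 0 0 0 -30 1" --pt "0 0 0 0 0 -35 1" --pt "0 0 0 0 0 -35 1" --pt "0 0 0 0 0 -35 1" --pt "0 0 0 0 0 -28 1" --pt "0 0 0 4 9 0 1" --pt "0 0 0 8 20 0 1" --pt "0 0 0 15 34 0 1" --pt "0 0 0 15 34 0 1" --pt "0 0 0 15 34 0 1" --pt "0 0 0 15 34 0 1" --pt "0 0 0 15 34 0 1" --pt "0 0 0 11 24 0 1" --pt "0 0 0 6 15 0 1" --pt "0 0 0 0 0 0 1" --pt "0 0 0 0 0 0 1" --pt "0 0 0 0 0 0 1" --pt "0 0 0 0 0 0 1"

```text
t: 47.87
position: [547.0, 295.9, 197.2]
tcp_rot: [0.0, 1.0, -0.0, 0.0]
force: [1.5, -0.4, -1.2]
gripper_width: 18.7
grip_force: 58.7
```

Run:
```python
from h import *
go(548,298,118,0)
```

```text
t 47.87 p [547.  295.9 197.2] turn [-0.  0. -0.] shift [-1.   2.1 79.2] | 2.1 rows; F [ 1.5 -0.4 -1.2] w 18.7
```

jog_arm --pt "0 0 0 0 1 15 1" --pt "0 0 0 0 0 25 1" --pt "0 0 0 0 0 18 1" --pt "0 0 0 0 0 6 1" --pt "0 0 0 0 0 3 1" --pt "0 0 0 0 0 2 1" --pt "0 0 0 0 0 2 1" --pt "0 0 0 0 0 2 1" --pt "0 0 0 0 0 2 1" --pt "0 0 0 0 0 2 1" --pt "0 0 0 0 0 1 1" --pt "0 0 0 0 0 0 1" --pt "0 0 0 0 0 0 1" --pt "0 0 0 0 0 0 1"

```text
t: 49.03
position: [546.5, 299.1, 119.2]
tcp_rot: [-0.001, 1.0, 0.0, 0.0]
force: [0.7, 0.6, 0.2]
gripper_width: 18.3
grip_force: 58.8
```

jog_arm --pt "0 0 0 0 0 0 0.3" --pt "0 0 0 0 0 0 0.1" --pt "0 0 0 0 0 0 -0.05" --pt "0 0 0 0 0 0 -0.05" --pt "0 0 0 0 0 0 -0.05" --pt "0 0 0 0 0 -10 -0.05" --pt "0 0 0 0 0 -25 -0.05" --pt "0 0 0 0 0 -35 -0.05" --pt "0 0 0 0 0 0 -0.05" --pt "0 0 0 0 0 0 -0.05"

```text
t: 49.87
position: [547.7, 299.7, 192.1]
tcp_rot: [-0.001, 1.0, 0.002, 0.002]
force: [1.2, -0.0, -0.6]
gripper_width: 45.0
grip_force: 0.0
```

Run:
```python
from h import *
snap('wrist','w18.png'); d=load('w18.png'); g=d['im'].mean(2)
print('exp base/top',proj(d,[547,297,102]),proj(d,[547,297,149]),proj(d,[548,379,102]),proj(d,[548,379,149]))
u,v=proj(d,[548,338,125]).astype(int); sub=g[v-50:v+50:5,u-60:u+130:5].astype(int); print(u-60,v-50)
for r in sub: print(' '.join('%2d'%(x//10) for x in r))
go(650,125,190,0)
```

```text
exp base/top [313.9 240.1] [313.2 267.1] [434.1 241.6] [457.7 267.4]
321 203
20 20 20 20 20 20 20 20 20 20 20 19 14 14 20 20 20 20 20 20 20 20 19 19 19 20 20 19 19 19 19 20 20 14  9 21  9 11
20 20 20 20 20 20 20 20 20 20 21 14 15 15 15 17 20 20 20 20 20 20 19 19 19 20 20 19 19 19 19 20 17 14  9 21 10 11
20 20 20 20 20 20 20 20 20 20 15 14 15 15 15 15 14 14 20 21 14 21 20 19 19 20 20 19 19 19 19 20 13 14  9 21 10 11
15 20 20 20 20 20 20 20 20 15 15 14 15 15 15 15 15 15 14 15 14 15 14 18 20 20 20 19 19 20 19 20 14 14  9 21 11 11
10 10 11 20 20 20 20 20 20 20 15 14 15 15 15 15 15 15 14 15 14 15 11 11 15 17 20 19 19 20 19 20 14 14  9 21 12 11
19 20 20 16 20 20 20 20 20 20 16 15 15 15 15 15 15 15 14 15 14 11 11 22 20 20 19 14 19 20 19 20 14 14  9 21 11 11
15 20 20 20 20 20 20 20 20 20 20 20 15 15 15 15 15 15 15 10 11 11 14 14 21 21 20 20 20 20 20 20 14 14  8 18 12 11
11 11 20 20 21 20 20 20 20 20 20 20 20 20 15 15 15 15 15 10 14 14 15 11 11 12 10 21 20 20 19 20 14 15  7  9 11 11
11 11 12 20 16 20 20 20 20 20 20 20 20 20 21 20 14 15 15 10 15 15 10 11 11 11 12 10 20 20 19 20 14 13 14  5 11 
[... 672 characters left out ...]
 9 21  6 13 11
20 20 20 20 20 20 20 20 20 20 20 20 20 20 21 20 20 20 20 20 20 20 20 20 20 16 20 20 20 20 20 14 15  9 21  6 11 11
20 20 20 20 20 20 20 20 20 20 20 20 20 20 21 20 20 20 20 20 20 20 20 20 20 20 19 19 20 20 20 14 15  8 12  8 11 11
20 20 20 20 20 20 20 20 20 20 20 20 20 20 21 20 20 20 20 20 20 20 20 20 20 20 20 20 20 20 20 14 14  7  5 10 11 11
20 20 20 20 20 20 20 20 20 20 21  2 11 11 22 20 20 20 20 20 20 20 20 20 20 20 20 20 20 20 20 14 13 19  6 11 11 11
20 20 20 20 20 20 20 20 20 20 22  2 12 11 11 20 20 20 20 20 20 20 20 20 20 20 20 20 20 20 20 14 10 21  6 11 11 11
t 49.92 p [546.6 299.2 190.3] turn [0.1 0.1 0.1] shift [-103.4 -174.2    0.3] | 5.3 rows; F [ 0.6 -0.4  0. ] w 45.0
```

Both bolts are standing. Next is bolt 2.

jog_arm --pt "0 0 0 -8 -13 0 -0.05" --pt "0 0 0 -18 -30 0 -0.05" --pt "0 0 0 -20 -34 0 -0.05" --pt "0 0 0 -20 -34 0 -0.05" --pt "0 0 0 -20 -34 0 -0.05" --pt "0 0 0 -10 -18 15 -0.05" --pt "0 0 0 -7 -12 30 -0.05" --pt "0 0 0 0 0 35 -0.05" --pt "0 0 0 0 0 18 -0.05" --pt "0 0 0 0 0 0 -0.05" --pt "0 0 0 0 0 0 -0.05" --pt "0 0 0 0 0 0 -0.05"

```text
t: 50.92
position: [650.2, 124.4, 91.8]
tcp_rot: [-0.001, 1.0, 0.0, 0.001]
force: [0.2, 0.6, 0.2]
gripper_width: 44.8
grip_force: 0.0
```

Run:
```python
from h import *
snap('wrist','w19.png'); bolts('w19.png')
go(650,124,20,0)
```

```text
blob [ 376  204   62   66 2739] mid28 637.8 177.3 top51.5 [638.5 178.5]
blob [ 292  221   56   68 2658] mid28 648.7 125.3 top51.5 [649.4 125.6]
blob [231 291  29  55 713] mid28 692.8 77.2 top51.5 [686.6  80.5]
blob [378 291  29  55 714] mid28 692.4 171.9 top51.5 [686.9 168.8]
t 50.97 p [650.6 124.5  92.6] turn [0.  0.1 0.1] shift [ 0.6 -0.5 72.6] | 1.9 rows; F [ 0.  -0.9  0.5] w 44.6
```

Then up and on to pan place 3 at (468,378).

jog_arm --pt "0 0 0 1 0 22 -0.05" --pt "0 0 0 0 0 31 -0.05" --pt "0 0 0 0 0 19 -0.05" --pt "0 0 0 0 0 0 -0.05" --pt "0 0 0 0 0 0 -0.05" --pt "0 0 0 0 0 0 1" --pt "0 0 0 0 0 0 1" --pt "0 0 0 0 0 0 1" --pt "0 0 0 0 0 0 1" --pt "0 0 0 0 0 0 1" --pt "0 0 0 0 0 0 1"

```text
t: 51.88
position: [650.4, 124.5, 21.6]
tcp_rot: [-0.001, 1.0, 0.001, 0.002]
force: [-0.6, -0.4, 7.7]
gripper_width: 18.5
grip_force: 58.5
```

jog_arm --pt "0 0 0 0 0 -15 1" --pt "0 0 0 0 0 -30 1" --pt "0 0 0 0 0 -35 1" --pt "0 0 0 0 0 -35 1" --pt "0 0 0 0 0 -35 1" --pt "0 0 0 0 0 -28 1" --pt "0 0 0 8 11 0 1" --pt "0 0 0 20 28 0 1" --pt "0 0 0 22 31 0 1" --pt "0 0 0 22 31 0 1" --pt "0 0 0 22 31 0 1" --pt "0 0 0 22 31 0 1" --pt "0 0 0 22 31 0 1" --pt "0 0 0 22 31 0 1" --pt "0 0 0 15 20 0 1" --pt "0 0 0 6 8 0 1" --pt "0 0 0 0 0 0 1" --pt "0 0 0 0 0 0 1" --pt "0 0 0 0 0 0 1" --pt "0 0 0 0 0 0 1"

```text
t: 53.55
position: [468.7, 374.5, 197.2]
tcp_rot: [0.001, 1.0, -0.0, 0.0]
force: [0.4, 0.3, -1.8]
gripper_width: 18.4
grip_force: 58.7
```

Run:
```python
from h import *
go(468,378,110,0)
```

```text
t 53.55 p [468.7 374.5 197.2] turn [-0.   0.  -0.1] shift [ 0.7  3.5 87.2] | 2.3 rows; F [ 0.4  0.3 -1.8] w 18.4
```

jog_arm --pt "0 0 0 0 3 15 1" --pt "0 0 0 0 0 30 1" --pt "0 0 0 0 0 22 1" --pt "0 0 0 0 0 6 1" --pt "0 0 0 0 0 3 1" --pt "0 0 0 0 0 2 1" --pt "0 0 0 0 0 2 1" --pt "0 0 0 0 0 2 1" --pt "0 0 0 0 0 2 1" --pt "0 0 0 0 0 2 1" --pt "0 0 0 0 0 1 1" --pt "0 0 0 0 0 0 1" --pt "0 0 0 0 0 0 1" --pt "0 0 0 0 0 0 1"

```text
t: 54.72
position: [467.3, 380.1, 110.3]
tcp_rot: [-0.001, 1.0, 0.0, 0.0]
force: [0.4, 0.4, 0.5]
gripper_width: 18.3
grip_force: 58.9
```

jog_arm --pt "0 0 0 0 0 0 0.3" --pt "0 0 0 0 0 0 0.1" --pt "0 0 0 0 0 0 -0.05" --pt "0 0 0 0 0 0 -0.05" --pt "0 0 0 0 0 0 -0.05" --pt "0 0 0 0 0 -10 -0.05" --pt "0 0 0 0 0 -25 -0.05" --pt "0 0 0 0 0 -35 -0.05" --pt "0 0 0 0 0 -10 -0.05" --pt "0 0 0 0 0 0 -0.05" --pt "0 0 0 0 0 0 -0.05"

```text
t: 55.63
position: [467.3, 380.0, 191.1]
tcp_rot: [-0.001, 1.0, 0.001, 0.001]
force: [-0.2, 0.2, 0.1]
gripper_width: 45.1
grip_force: 0.0
```

Run:
```python
from h import *
snap('wrist','w20.png'); d=load('w20.png'); g=d['im'].mean(2)
print('exp base/top',proj(d,[468,378,92]),proj(d,[468,378,140]))
u,v=proj(d,[468,378,115]).astype(int); sub=g[v-50:v+50:5,u-60:u+60:5].astype(int); print(u-60,v-50)
for r in sub: print(' '.join('%2d'%(x//10) for x in r))
snap('scene','s8.png')
a=load('s0.png'); b=load('s8.png'); X=[508+121,338+9]
for h in (60,84,96,110,130): print(h,proj(b,[629,347,h]))
u,v=proj(b,[629,347,90]).astype(int); print(u-14,v-18)
for dd in (a,b):
    print(); sub=dd['im'].mean(2)[v-22:v+26,u-14:u+15].astype(int)//10
    for r in sub: print(' '.join('%2d'%x for x in r))
go(639,178,190,0)
```

```text
exp base/top [315.2 238.6] [314.6 264.4]
254 199
20 20 20 20 20 20 21 20 20 20 20 20 20 20 20 21 20 20 20 20 20 15 15 16
15 15 15 14 20 20 21 20 20 20 20 20 20 20 20 20 20 20 20 20 20 15 15 16
15 15 15 15 15 15 20 20 20 20 20 20 20 20 20 20 20 20 20 20 20 15 15 16
15 15 15 15 15 15 15 15 15 15 15 14 16 21 20 20 20 20 21 20 20 15 15 14
15 15 15 15 15 15 15 15 15 15 15 12 12 11 12 14 20 20 21 20 20 15 15 12
15 15 15 15 15 15 15 15 15 15 11 21 21 20 20 18 12 20 21 20 20 15 15 11
21 15 15 15 15 15 15 15 15 13 16 16 15 21 21 20 21 21 21 20 20 15 15 12
20 20 20 21 15 15 15 16 15 15 16 15 12 12 11 21 20 13 20 20 20 15 15  8
20 20 20 20 20 21 14 16 11 15 15 12 12 12 12 12 21 21 21 20 20 19 15  8
20 20 20 20 20 20 21 16 15 15 10 12 12 12 12 12 20 20 20 20 20 21 15  8
20 20 20 20 20 20 20 15 15 15 11 12 16 19 13 12 18 20 20 20 20 21 15  8
20 20 20 20 20 20 20 21 21 21 11 21 20 21 20 21 14 20 20 20 20 17 15  8
20 20 20 20 20 20 20 20 20 21 21 20 20 20 21 20 21 20 20 20 20 17 15  8
20 20 20 20 20 20 20 20 20 20 21 20 20 20 21 21 21 20 20 20 20 17 15  7
20 20 20 21 20 20 20 20 21 20 21 21 21 20 2
[... 8256 characters left out ...]
15 15 15 15 15 15 15 14 13 10  8  6  6  6  6  6  6  6  6  6
15 15 14 13 13 13 13 14 14 15 15 15 15 15 15 14 14 12  9  7  6  6  6  6  6  6  6  6  6
17 16 14 13 13 12 13 14 14 15 15 15 15 15 15 14 13 11  8  6  6  6  6  6  6  6  6  6  6
18 17 15 13 13 13 13 14 14 15 15 15 15 15 15 14 13 10  8  6  6  6  6  6  6  6  6  6  6
19 19 16 14 13 13 13 14 15 15 15 15 15 15 15 15 13 10  7  6  6  6  6  6  6  6  6  6  6
20 19 17 14 13 13 14 14 15 15 15 15 15 15 15 14 12  9  7  6  6  6  6  6  6  6  6  6  6
20 19 16 14 13 13 14 15 15 15 15 15 15 15 15 14 12  9  7  7  7  6  6  6  6  6  6  6  6
t 55.73 p [466.4 379.3 189.1] turn [-0.1 -0.1  0.1] shift [-172.6 -201.3   -0.9] | 7.0 rows; F [-0.2 -0.8  0.4] w 45.0
```

The third bolt is standing. I'll measure how far the pan has dropped by matching its corners against the first picture.

```bash
cat >> h.py <<'E'
def pandrop(f):
    a,b=load('s0.png'),load(f); K=6
    up=lambda im:cv2.resize(cv2.cvtColor(im,cv2.COLOR_RGB2GRAY),None,fx=K,fy=K,interpolation=cv2.INTER_CUBIC)
    A,B=up(a['im']),up(b['im'])
    for u,v,X in ((388,148,(410,252,128)),(444,121,(407,412,128)),(452,186,(606,266,128)),(511,160,(606,424,128))):
        T=A[(v-7)*K:(v+8)*K,(u-10)*K:(u+11)*K]; S=B[(v-12)*K:(v+35)*K,(u-16)*K:(u+17)*K]
        r=cv2.matchTemplate(S,T,cv2.TM_CCOEFF_NORMED); _,mx,_,(x,y)=cv2.minMaxLoc(r); dv=y/K-5; du=x/K-6
        g=proj(a,(X[0],X[1],X[2]-30))-proj(a,X)
        print((u,v),'exp',proj(a,X),'shift',round(du,2),round(dv,2),'score',round(mx,2),'drop mm',round(30*dv/g[1],1))
E
python3 - <<'E'
from h import *
pandrop('s8.png')
E
```

```text
(388, 148) exp [381. 137.] shift 1.33 13.0 score 0.97 drop mm 31.7
(444, 121) exp [441.1 115.5] shift -6.0 9.33 score 0.72 drop mm 23.1
(452, 186) exp [449.7 187. ] shift -2.67 11.0 score 1.0 drop mm 26.0
(511, 160) exp [513.4 160.9] shift -3.83 10.5 score 0.96 drop mm 25.0
```

Three bolts give a drop of about 26 mm, so the fourth brings it to about 35 mm. Now bolt 1.

jog_arm --pt "0 0 0 -10 -12 0 -0.05" --pt "0 0 0 -22 -26 0 -0.05" --pt "0 0 0 -25 -29 0 -0.05" --pt "0 0 0 -25 -29 0 -0.05" --pt "0 0 0 -25 -29 0 -0.05" --pt "0 0 0 -25 -29 0 -0.05" --pt "0 0 0 -20 -24 0 -0.05" --pt "0 0 0 -14 -16 0 -0.05" --pt "0 0 0 -6 -7 20 -0.05" --pt "0 0 0 0 0 35 -0.05" --pt "0 0 0 0 0 35 -0.05" --pt "0 0 0 0 0 8 -0.05" --pt "0 0 0 0 0 0 -0.05" --pt "0 0 0 0 0 0 -0.05" --pt "0 0 0 0 0 0 -0.05"

```text
t: 56.98
position: [640.8, 179.6, 93.9]
tcp_rot: [-0.001, 1.0, 0.0, 0.001]
force: [0.2, 0.0, 0.4]
gripper_width: 44.6
grip_force: 0.0
```

Run:
```python
from h import *
snap('wrist','w21.png'); bolts('w21.png')
go(638.7,178,21,0)
```

```text
blob [ 290  217   55   68 2591] mid28 637.4 178.6 top51.5 [638.7 178.5]
blob [231 291  29  55 685] mid28 684.3 132.1 top51.5 [678.3 135.3]
blob [378 291  29  55 683] mid28 684.2 227.6 top51.5 [678.3 224.4]
blob [208 312  18  25 208] mid28 689.8 110.7 top51.5 [674.6 119. ]
blob [264 318  16  33 260] mid28 698.3 149.2 top51.5 [683.2 152.9]
t 57.03 p [640.9 179.6  94.2] turn [0.1 0.2 0.1] shift [ 2.2 -1.6 73.2] | 1.9 rows; F [-0.5  0.4 -0.2] w 45.1
```

jog_arm --pt "0 0 0 2.5 -1 22 -0.05" --pt "0 0 0 0 0 31 -0.05" --pt "0 0 0 0 0 19 -0.05" --pt "0 0 0 0 0 0 -0.05" --pt "0 0 0 0 0 0 -0.05" --pt "0 0 0 0 0 0 1" --pt "0 0 0 0 0 0 1" --pt "0 0 0 0 0 0 1" --pt "0 0 0 0 0 0 1" --pt "0 0 0 0 0 0 1" --pt "0 0 0 0 0 0 1"

```text
t: 57.95
position: [638.9, 178.5, 22.6]
tcp_rot: [-0.001, 1.0, 0.001, 0.002]
force: [-0.5, -0.4, 6.1]
gripper_width: 18.2
grip_force: 58.4
```

jog_arm --pt "0 0 0 0 0 -15 1" --pt "0 0 0 0 0 -30 1" --pt "0 0 0 0 0 -35 1" --pt "0 0 0 0 0 -35 1" --pt "0 0 0 0 0 -35 1" --pt "0 0 0 0 0 -28 1" --pt "0 0 0 10 7 0 1" --pt "0 0 0 24 17 0 1" --pt "0 0 0 28 20 0 1" --pt "0 0 0 28 20 0 1" --pt "0 0 0 28 20 0 1" --pt "0 0 0 24 17 0 1" --pt "0 0 0 18 12 0 1" --pt "0 0 0 9 6 0 1" --pt "0 0 0 0 0 0 1" --pt "0 0 0 0 0 0 1" --pt "0 0 0 0 0 0 1" --pt "0 0 0 0 0 0 1"

```text
t: 59.45
position: [469.3, 295.3, 198.1]
tcp_rot: [0.001, 1.0, -0.0, 0.0]
force: [-0.3, -1.4, -2.3]
gripper_width: 18.4
grip_force: 58.7
```

Run:
```python
from h import *
go(468,297,101,0)
```

```text
t 59.45 p [469.3 295.3 198.1] turn [-0.   0.1 -0.1] shift [ 1.3  1.7 97.1] | 2.6 rows; F [-0.3 -1.4 -2.3] w 18.4
```

jog_arm --pt "0 0 0 0 1 15 1" --pt "0 0 0 0 0 32 1" --pt "0 0 0 0 0 25 1" --pt "0 0 0 0 0 8 1" --pt "0 0 0 0 0 3 1" --pt "0 0 0 0 0 2 1" --pt "0 0 0 0 0 2 1" --pt "0 0 0 0 0 2 1" --pt "0 0 0 0 0 2 1" --pt "0 0 0 0 0 2 1" --pt "0 0 0 0 0 1 1" --pt "0 0 0 0 0 0 1" --pt "0 0 0 0 0 0 1" --pt "0 0 0 0 0 0 1"

```text
t: 60.62
position: [468.0, 298.0, 104.3]
tcp_rot: [-0.001, 1.0, 0.0, 0.0]
force: [0.3, 1.1, 0.1]
gripper_width: 18.1
grip_force: 58.7
```

jog_arm --pt "0 0 0 0 0 0 0.3" --pt "0 0 0 0 0 0 0.1" --pt "0 0 0 0 0 0 -0.05" --pt "0 0 0 0 0 0 -0.05" --pt "0 0 0 0 0 0 -0.05" --pt "0 0 0 0 0 -10 -0.05" --pt "0 0 0 0 0 -25 -0.05" --pt "0 0 0 0 0 -35 -0.05" --pt "0 0 0 0 0 -35 -0.05" --pt "0 0 0 0 -20 -25 -0.05" --pt "0 0 0 0 -38 0 -0.05" --pt "0 0 0 0 -38 0 -0.05" --pt "0 0 0 0 -38 0 -0.05" --pt "0 0 0 0 -38 0 -0.05" --pt "0 0 0 0 0 0 -0.05" --pt "0 0 0 0 0 0 -0.05" --pt "0 0 0 0 0 0 -0.05"

```text
t: 62.03
position: [468.2, 126.4, 234.7]
tcp_rot: [-0.001, 1.0, 0.001, 0.0]
force: [-0.7, -0.1, -0.6]
gripper_width: 44.8
grip_force: 0.0
```

Run:
```python
from h import *
snap('scene','s9.png'); pandrop('s9.png'); snap('top','t8.png'); d=load('t8.png'); go(500,0,200,0)
# tray blocks by dark grooves; gauge unchanged vs t4; bolts on pan tops
for nm,(x,y) in {'1':(548,380),'2':(547,298),'3':(468,379),'4':(468,296)}.items():
    u,v=proj(d,[x,y,130]); c=d['im'][int(v)-9:int(v)+10,int(u)-9:int(u)+10].mean(2); print(nm,(u,v),'std',c.std().round(1),c[::3,::3].astype(int).tolist())
a=load('t6.png')['im'].astype(int); b=d['im'].astype(int)
print('gauge diff',np.abs(a-b)[215:260,365:410].mean().round(2))
u0,v0=418,236; T=b[v0:345,u0:512].mean(2).astype(np.uint8)
hsv=cv2.cvtColor(d['im'],cv2.COLOR_RGB2HSV)
m=((d['im'].mean(2)<150)&(hsv[:,:,1]<60)).astype(np.uint8); n,l,st,ce=cv2.connectedComponentsWithStats(m[236:345,418:512])
for i in range(1,n):
    if st[i,4]>15: c=ce[i]+[u0,v0]; print('dark',st[i],at(d,*c,32))
```

```text
(388, 148) exp [381. 137.] shift -2.67 13.83 score 0.99 drop mm 33.7
(444, 121) exp [441.1 115.5] shift 6.0 6.0 score 0.72 drop mm 14.9
(452, 186) exp [449.7 187. ] shift -3.83 14.83 score 0.99 drop mm 35.0
(511, 160) exp [513.4 160.9] shift 4.83 11.5 score 0.76 drop mm 27.4
t 62.13 p [468.1 127.3 234.3] turn [0.  0.  0.2] shift [ -31.9 -127.3   34.3] | 3.6 rows; F [-0.   0.1 -0. ] w 45.3
1 (np.float64(116.0), np.float64(265.5)) std 43.5 [[128, 200, 198, 193, 202, 199, 198], [129, 196, 198, 197, 201, 199, 196], [127, 199, 203, 202, 123, 173, 206], [125, 201, 199, 202, 202, 73, 65], [129, 199, 200, 187, 198, 92, 78], [129, 193, 198, 133, 98, 88, 101], [129, 196, 194, 190, 184, 204, 176]]
2 (np.float64(158.7), np.float64(265.7)) std 66.6 [[201, 201, 195, 199, 197, 198, 198], [199, 200, 197, 200, 201, 198, 201], [197, 196, 198, 196, 149, 206, 206], [204, 200, 175, 166, 206, 68, 107], [73, 66, 35, 38, 61, 64, 72], [80, 57, 38, 72, 73, 78, 79], [79, 40, 39, 77, 77, 78, 86]]
3 (np.float64(114.0), np.float64(307.2)) std 46.2 [[77, 128, 191, 197, 192, 194, 189], [76, 132, 195, 194, 196, 203, 197], [80, 131, 199, 200, 79, 73, 124], [82, 198, 198, 196, 206, 80, 74], [77, 162, 197, 198, 139, 85, 86], [81, 128, 190, 146, 144, 132, 133], [80, 127, 196, 193, 193, 142, 147]]
4 (np.float64(157.9), np.float64(306.8)) std 22.8 [[85, 57, 37, 98, 97, 103, 98], [81, 59, 35, 99, 99, 99, 97], [89, 60, 41, 55, 101, 98, 93], [86, 61, 35, 56, 66, 95, 99], [87, 64, 40, 45, 68, 72, 87], [88, 62, 33, 90, 94, 90, 87], [87, 66, 87, 97, 88, 85, 88]]
gauge diff 4.27
dark [ 2 12  3 13 32] [ 581.1 -243.1   32. ]
dark [46 44  2 15 24] [ 506.  -334.9   32. ]
dark [39 70  2 15 21] [ 450.9 -316.    32. ]
```

The drop is about 34–35 mm, inside the band. I'll check the tray and gauge from the pose I used before.

jog_arm --pt "0 0 -4 0 -18 0 -1" --pt "0 0 0 0 -36 0 -1" --pt "0 0 0 0 -38 0 -1" --pt "0 0 0 0 -38 0 -1" --pt "0 0 0 0 -38 0 -1" --pt "0 0 0 0 -38 0 -1" --pt "0 0 0 0 -38 0 -1" --pt "0 0 0 0 -38 0 -1" --pt "0 0 0 0 -38 0 -1" --pt "0 0 0 -3 -38 0 -1" --pt "0 0 0 -5 -38 10 -1" --pt "0 0 0 -6 -38 20 -1" --pt "0 0 0 -6 -28 22 -1" --pt "0 0 0 0 0 0 -1" --pt "0 0 0 0 0 0 -1" --pt "0 0 0 0 0 0 -1"

```text
t: 63.47
position: [520.3, -330.7, 182.3]
tcp_rot: [-0.037, 0.999, 0.001, -0.0]
force: [0.3, 0.5, -0.1]
gripper_width: 85.8
grip_force: 0.0
```

Run:
```python
from h import *
go(522,-334.7,182,4.1); snap('wrist','w22.png'); snap('scene','s10.png'); pandrop('s10.png')
snap('top','t9.png'); blocks('t9.png',28,250,1500)
a,b=load('w12.png'),load('w22.png')
for d in (a,b):
    im=d['im']; m=((im.max(2)<45)).astype(np.uint8); m[:,:400]=0; m[420:]=0
    for x,y in ((441,-339),(504,-335),(567,-332)):
        u,v=proj(d,[x,y,32]); 
    hsv=cv2.cvtColor(im,cv2.COLOR_RGB2HSV); g=im.mean(2)
    m=((g>110)&(g<185)&(hsv[:,:,1]<50)).astype(np.uint8); n,l,st,ce=cv2.connectedComponentsWithStats(m)
    for i in range(1,n):
        if 150<st[i,4]<3000: 
            p=at(d,*ce[i],32)
            if 400<p[0]<680 and -430<p[1]<-100: print(st[i],p)
    print('-')
d=load('s10.png'); a=load('s7.png')
print('gauge scene diff',np.abs(d['im'].astype(int)-a['im'].astype(int))[280:355,205:268].mean())
```

```text
t 63.47 p [ 520.3 -330.7  182.3] turn [ 0.1 -0.   0.1] shift [-1.4 -4.1  0.3] | 0.1 rows; F [ 0.3  0.5 -0.1] w 85.8
(388, 148) exp [381. 137.] shift -2.67 13.83 score 0.99 drop mm 33.7
(444, 121) exp [441.1 115.5] shift 6.0 6.0 score 0.72 drop mm 14.9
(452, 186) exp [449.7 187. ] shift -3.67 15.0 score 0.99 drop mm 35.4
(511, 160) exp [513.4 160.9] shift -1.5 9.33 score 0.76 drop mm 22.2
[517. 468.] xy 136.1 -428.8 size 217.3 50.6 yaw 88.9
[306. 373.] xy 336.9 10.7 size 154.1 63.0 yaw -6.8
[385. 238.] xy 614.4 -166.2 size 77.8 56.2 yaw -1.7
[ 46. 235.] xy 626.2 607.3 size 295.5 134.9 yaw 5.6
[258. 181.] xy 756.3 122.5 size 133.0 49.1 yaw 0.8
[ 82. 154.] xy 810.8 513.3 size 85.1 40.1 yaw 68.6
[463. 143.] xy 837.9 -355.6 size 123.5 55.6 yaw -45.7
[181. 130.] xy 868.3 293.4 size 127.5 44.7 yaw 84.4
[342 112  19  44 493] [ 451.  -316.4   32. ]
[314 179  17  42 510] [ 506.2 -334.8   32. ]
[315 251  12  37 430] [ 567.1 -331.8   32. ]
[461 291  47  38 621] [ 596.1 -167.    32. ]
-
[334 113  20  45 550] [ 450.6 -316.3   32. ]
[306 181  17  42 507] [ 506.1 -335.    32. ]
[307 254  12  37 444] [ 567.2 -332.1   32. ]
[455 294  48  30 634] [ 595.4 -166.3   32. ]
-
gauge scene diff 3.216296296296296
```

All three blocks are in the tray, the gauge and forceps haven't moved, and the pan reads about 34–35 mm, so I'm handing the job in.

```bash
python3 -c "
from h import *
print(bot.finish_job())"
```

```text
the job is handed in; nothing more can be done
None
```

The job is handed in, though the hand-in returned no verdict: all three blocks gauged deeper than 11 mm and lie in the reject tray, the gauge stands on its rest, and the four bolts put the pan about 34–35 mm down, inside the 27–39 mm band.

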